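File a gel cassette from the tilted viewer

TASK

The gel has been read, so file its cassette: slide it along the ledge of the tilted light viewer until its right end hangs well out past the viewer's right end, still leaning there, so that it can be pinched front and back; then grip that free end, lift the cassette off, and lower it gently, wells up, to the floor of an empty slot of the cassette rack, about centred along the slot. It is brittle: never drop it or press it hard against viewer or rack, and leave the cassette already in the rack and the loose vial undisturbed.

Things in the scene. Friction and masses are not known exactly. Their poses are not given: they have to be found in the camera images.
- viewer: Fixed slim light viewer on a foot. Origin: bench height under its middle; x horizontal, away from the reader, y to the reader's left along the ledge, z up. Its flat lit face, 220 mm wide (y -110 to +110), leans back 30 deg from upright (top towards +x) and rises 108 mm up the slope from the ledge; the slab is 20 mm thick, open air beside and behind its ends.
- ledge_right_end (a point): Right end (viewer y = -110) of the line where the viewer's ledge and face meet; that line lies at viewer x = -20, z = 34 mm. The ledge is square to the face and 14 mm deep, with a lip along its front that rises 4 mm up the slope.
- cassette_center (a point): Centre of the loose gel cassette: flat rigid panel 8 mm thick (own x), 145 long (y), 105 high (z, to the wells along its top), 0.06-0.13 kg, pale grey frame, window with stained bands. Starts flat on the viewer's face, lower edge on the ledge, centre at viewer x 3, z 82, y -12 to +26 mm. Pushed at its left end it slides along the ledge; it tips off if its centre passes the viewer's end.
- rack: Fixed grey rack, 134 x 150 mm, 60 mm high. Origin: bench height under its middle; x away from the robot, across the slots, y to the left along them, z up. Three open-ended slots at x = -42, 0, +42 mm between fins (slots 132 mm long in all, 12 mm wide up to 48 mm height, flared to about 24 mm at the 60 mm high mouth). Slot floors 10 mm up: a seated cassette's centre is 62.5 mm above the bench.
- slot_front (a point): Middle of the floor of the empty slot nearest the robot (rack x = -42 mm), 10 mm above the bench.
- slot_middle (a point): Middle of the floor of the empty middle slot (rack x = 0), 10 mm above the bench.
- stored_center (a point): Centre of a second, loose gel cassette of the same kind, standing upright in the back slot (rack x = +42 mm); to be left alone.
- vial: Small loose vial with a yellow cap, 16 mm across, 40 mm high, standing on the bench between viewer and rack, near the bench's front; origin under its base. To be left alone. A fixed blue tip box, 98 mm high, stands behind it on the way from viewer to rack.

How it is judged:
On the way, in this order (a step that is already met when the one before it is completed fails the run):
1. The cassette, still leaning on the viewer's face and ledge, overhangs the viewer's right end by at least 32 mm (y of cassette_center in the frame of viewer below -0.0695 m and z of cassette_center in the frame of viewer between 0.074 and 0.09 m and x of cassette_center in the frame of viewer between -0.006 and 0.012 m and angle between cassette_center's own z axis and vertical between 0.44 and 0.61 rad), for 0.2 s.
2. The cassette is held in the fingers, lifted clear of the viewer's ledge (its centre above 115 mm) (height (world z) of cassette_center above 0.115 m and contact force between the fingers and cassette above 0.5 N), for 0.2 s.
At the end, for the whole second after the job is handed in: The cassette stands, wells up, on the floor of the front or middle slot (centre within 8 mm across and 25 mm along the slot of its middle, 57.5 to 66.5 mm up), within 0.15 rad of upright and of the slot's direction, released and at rest ((x of cassette_center in the frame of rack between -0.05 and -0.034 m or x of cassette_center in the frame of rack between -0.008 and 0.008 m) and y of cassette_center in the frame of rack between -0.025 and 0.025 m and z of cassette_center in the frame of rack between 0.0575 and 0.0665 m and angle between the x axis of cassette_center and the x axis of rack, either way round below 0.15 rad and angle between cassette_center's own z axis and vertical below 0.15 rad and linear speed of cassette below 0.02 m/s and contact force between the fingers and cassette below 0.05 N); the robot touches nothing.
It fails at once if The cassette falls (faster than 0.6 m/s with no finger on it) (linear speed of cassette above 0.6 m/s and contact force between the fingers and cassette below 0.05 N).
It fails at once if The cassette falls to the bench (centre below 50 mm) (height (world z) of cassette_center below 0.05 m).
It fails at once if The cassette is pressed against the viewer or the rack with more than 80 N (contact force between cassette and viewer above 80 N or contact force between cassette and rack above 80 N).
It fails at once if The stored cassette is shifted by more than 12 mm (distance of stored_center from where it was at the start of the episode above 0.012 m).
It fails at once if The vial is shifted by more than 15 mm (distance of vial from where it was at the start of the episode above 0.015 m).
It also fails if it takes over 70 s, if anything falls off the work surface, if the arm or the gripper's body presses on something with over 40 N, if the wrist force passes 120 N, or if a joint passes its speed limit or range.

ROBOT

A 7-joint arm with a two-finger parallel gripper is mounted at the origin on a cart in front of the work surface, level with it; the furniture and walls round the work are solid. World frame = base frame: x ahead of the robot, y to its left, z up, the work surface at z = 0. Lengths are in m, angles in rad, forces in N, time in s.
With the tool pointing down it reaches from about 0.4 to 0.85 m from the base axis. Payload 4.5 kg.
Tool frame: the origin (TCP) lies on the centre line of the jaws, within the pads' length; the fingertips stand 14 mm ahead of it and the grasp point (between the pads) lies 5 mm behind it (nose_length is the distance from the TCP to the fingertips, in m); x points along the fingers, y is the direction in which the jaws open and shut, and the axes are right-handed (so a half turn about x gives the same grasp; the last joint's range is limited). The gripper opens to 88 mm and grips with 3 to 60 N. Pads are 18 mm wide; open, the fingers measure 123 mm over their backs; the gripper's body (75 mm by 187 mm) begins 45 mm behind the grasp point.
Start: joints at [-1.246, 0.689, -0.195, 1.565, 0.157, 0.902, -0.215], TCP at [0.179, 0.599, 0.253] pointing down, gripper open.
Joint ranges: [-3.01, 3.01], [-0.46, 2.08], [-1.47, 1.51], [0.13, 2.56], [-1, 4.14], [0.04, 2.09], [-2.66, 2.66]. Speed limits (rad/s): [2.57, 2.57, 3.14, 3.14, 3.14, 3.14, 3.14].

INTERFACE

Orientations are given as a unit quaternion [x, y, z, w].
In Python, from plant import get_state, snapshot, camera_params, finish_job, boxes_of, silhouettes, spot_point, nose_length gives the robot as it stands.
- The arm moves only by the tool apply_moves, never from a script. Its arguments are lists of equal length, an entry for each row: "delta_pos": the shift along the tool's x, y, z in cm, a list of three; "yaw": the turn about the tool's x in rad; "gripper": the opening in per cent of the stroke, from 0 (shut) to 100 (fully open). A call has 1 to 10 rows; each row is the pose to reach, as a shift and turn from the pose measured when the call began, along the tool's axes at that moment; what a row does not reach only later rows make up. A row lasts 1/12 s, in which the tool goes at most 41.7 mm and 7.16 degrees, less where a joint would pass 70% of its speed; a pose out of reach is approached as far as the arm can. A call with a gripper value outside its range is refused whole. The fingers move at their own pace and stop on an object; "force" is the grip in N (left out, the last holds). Time passes only in rows, so rows that repeat a pose let the fingers close. It gives the time, the measured TCP pose, the force and the opening at its end, in the units of the state.
- get_state(): the state, without advancing time (a new reading comes with each control period).
- snapshot(name): name is "side" or "top" or "wrist"; returns the picture (384x512x3 uint8, red, green, blue); there is no depth.
- camera_params(name): a dict with "fovy" (degrees; the focal length in pixels is half the picture's height over the tangent of half this angle, whatever the lens; pixels are square), "cx", "cy" (the principal point, pixels), "position" and "orientation" of the camera in the world. Camera axes: x right, y down, z forward; pixel columns grow to the right and rows downward; lengths in m; the calibration is good to about 2 mm. A picture is of the moment at which its call begins: read the wrist's pose just before it. camera_params takes no time and is no camera call; for the wrist camera it gives the pose at the moment of the call.
- finish_job(): hands the job in, once; it reports no verdict.
Trained networks look in the newest picture that a camera, given by its name, has taken for a name from the list of things; names that differ only in an ending like _2 or _b are one class to them, and where a whole thing is asked for, a point or a joint stands for the part that bears it (a point fixed in the world has none). Each returns a list of dicts, best first, with "score" (0 to 1); they miss things now and then, are a little off and sometimes report something else, mostly with a low value. They report only what shows in the picture. A call takes as long as a camera call.
- boxes_of(thing, camera): "bbox" ([left, top, width, height] in pixels, round what is visible of it).
- silhouettes(thing, camera): "mask" (384x512 bool, what is visible of it) and "bbox" ([left, top, width, height] in pixels, round what is visible of it).
- spot_point(thing, camera): "pixel" ([column, row] in pixels: a listed point, or the origin of a listed thing).
The state is a dict: "clock": time; "q": joint angles; "qd": joint speeds; "joint_torque": joint torques, N m; "tool_pos": TCP position; "eef_rot": TCP orientation; "contact_force": force on the tool from outside, world axes, zero at the start; "moment": the same for the moment, N m; "opening": opening from 0.0 (shut) to 1.0 (fully open).
Only numpy, scipy, OpenCV 4.12 (cv2) and the standard library are available. Lean on these libraries where they do the work, as an engineer would, in place of code of your own. Each camera call takes 0.05 s, during which the arm holds its last target.

## Working session

There is one attempt and no reset: what is moved stays moved. The work goes in short steps, Python scripts to look and compute and a tool call to move; the robot and the scene stay as the last step left them, time stands still between calls to the robot, and variables do not carry over. Pictures are saved under pics/ and viewed, and the job is handed in when it is done.

Besides the shell and the picture viewer there is one more tool, called as name(argument=value, ...) on one line, values as JSON. apply_moves: Moves the arm, as the interface text tells. Its arguments: {"type":"object","properties":{"delta_pos":{"type":"array"},"yaw":{"type":"array"},"gripper":{"type":"array"},"force":{"type":"number"}},"required":["delta_pos","yaw","gripper"]}

```bash
ls; mkdir -p pics
cat > h.py <<'E'
import numpy as np, cv2
from plant import *
from scipy.spatial.transform import Rotation as R
def snap(n,f):
    im=snapshot(n); cv2.imwrite('pics/'+f,im[:,:,::-1]); return im
def cam(n):
    p=camera_params(n); return p
def K(p):
    f=192/np.tan(np.radians(p['fovy'])/2); return f
def rot(p):
    o=np.array(p['orientation'])
    return R.from_quat(o).as_matrix() if o.size==4 else o.reshape(3,3)
def ray(p,px):
    f=K(p); d=np.array([(px[0]-p['cx'])/f,(px[1]-p['cy'])/f,1]); return np.array(p['position']),rot(p)@d
def atz(p,px,z):
    o,d=ray(p,px); return o+d*(z-o[2])/d[2]
def proj(p,X):
    c=rot(p).T@(np.array(X)-np.array(p['position'])); return c[:2]/c[2]*K(p)+[p['cx'],p['cy']]
E
python3 - <<'E'
from h import *
print(get_state()); print(nose_length)
for n in ['side','top','wrist']:
    print(n,cam(n)); snap(n,n+'0.png')
    for t in ['viewer','ledge_right_end','cassette_center','rack','slot_front','slot_middle','stored_center','vial']:
        print(t,[(np.round(r['pixel'],1),round(r['score'],2)) for r in spot_point(t,n)])
print(get_state()['clock'])
E
```

```text
pics
{'clock': 0.0, 'q': array([-1.24621978,  0.6899572 , -0.19450038,  1.56634952,  0.15728074,
        0.9024584 , -0.21508828]), 'qd': array([ 1.35371484e-03, -5.98830144e-05, -4.92146565e-04,  1.75617467e-03,
       -1.78783311e-04, -2.03609785e-04,  5.66650881e-04]), 'joint_torque': array([ 4.20690312e-04, -5.27565837e+01, -1.26712661e+00, -1.53427666e+01,
       -5.27697417e-02,  6.49065987e-03,  1.58971320e-04]), 'tool_pos': array([0.1790602 , 0.59817682, 0.25192489]), 'eef_rot': array([ 0.10178825,  0.69969908, -0.10304614,  0.6996012 ]), 'contact_force': array([ 0.03438407, -0.55100051,  0.31757447]), 'moment': array([ 0.00629033,  0.00987794, -0.03328057]), 'opening': 1.0024322119606304}
0.014
side {'fovy': 47.20752328081616, 'cx': 259.69184082019143, 'cy': 189.76917341750746, 'position': array([ 0.0956769 , -0.89700446,  0.7635759 ]), 'orientation': array([ 0.86108141, -0.20035652,  0.09761702, -0.45701969])}
viewer [(array([230.9, 161.9]), 0.95)]
ledge_right_end [(array([253.9, 171. ]), 0.75)]
cassette_center [(array([232.3, 143.6]), 0.78), (array([229.6, 164.3]), 0.64)]

[... 461 characters left out ...]
er [(array([130.4, 171.8]), 0.87)]
ledge_right_end [(array([169.9, 161.1]), 0.93)]
cassette_center [(array([119.9, 164.2]), 0.75), (array([373.5, 173.5]), 0.66)]
rack [(array([361.1, 195.7]), 0.91), (array([130. , 174.6]), 0.48)]
slot_front []
slot_middle [(array([172. , 163.9]), 0.56)]
stored_center [(array([375.4, 173.2]), 0.81)]
vial [(array([255.5, 226.3]), 0.38)]
wrist {'fovy': 62.20923591439031, 'cx': 254.58360732396142, 'cy': 190.71557756339334, 'position': array([0.10131161, 0.62204511, 0.3841487 ]), 'orientation': array([0.79208203, 0.5900746 , 0.09374009, 0.12502326])}
viewer []
ledge_right_end []
cassette_center []
rack []
slot_front []
slot_middle []
stored_center []
vial []
1.35
```

View pics/side0.png

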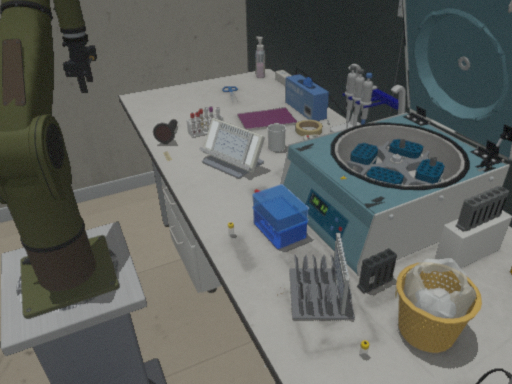

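View pics/top0.png

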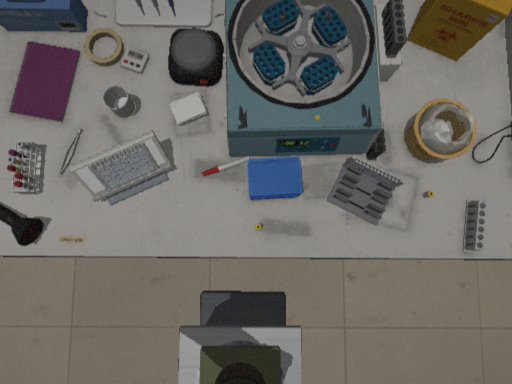

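View pics/wrist0.png

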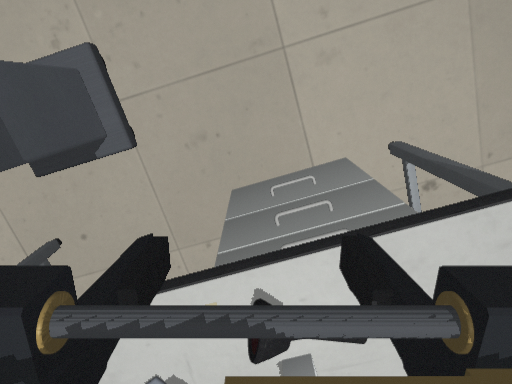

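The side view shows the viewer around (232,147), rack around (320,288), blue tip box around (280,215) and vial at (231,229). In the top view they are at (125,167), (366,190), (275,178) and (259,227). Next I'll crop in for detail.

Run:
```python
from h import *
t=cv2.imread('pics/top0.png'); s=cv2.imread('pics/side0.png')
a=cv2.resize(t[120:215,60:190],None,fx=6,fy=6,interpolation=cv2.INTER_CUBIC)
cv2.imwrite('pics/tv.png',a)
cv2.imwrite('pics/tr.png',cv2.resize(t[145:235,320:420],None,fx=6,fy=6,interpolation=cv2.INTER_CUBIC))
cv2.imwrite('pics/sv.png',cv2.resize(s[110:185,190:280],None,fx=8,fy=8,interpolation=cv2.INTER_CUBIC)[:600])
cv2.imwrite('pics/sr.png',cv2.resize(s[225:330,275:365],None,fx=5.5,fy=5.5,interpolation=cv2.INTER_CUBIC))
p=cam('top');q=cam('side')
print('ledge_r',atz(p,(169.9,161.1),.034),atz(q,(253.9,171),.034))
print('viewer',atz(p,(130.4,171.8),0),atz(q,(230.9,161.9),0))
print('cass',atz(p,(119.9,164.2),.082),atz(q,(232.3,143.6),.082))
print('rack',atz(p,(361.1,195.7),0),atz(q,(321.6,294.5),0))
print('slotf',atz(q,(299.4,290.1),.01)); print('stored',atz(p,(375.4,173.2),.0625),atz(q,(342.8,275),.0625))
print('vial',atz(p,(258,228),.02),atz(q,(229.6,236.6),0))
print('mid?',atz(p,(366,188),.01))
```

```text
ledge_r [0.58015546 0.19218455 0.034     ] [0.57997249 0.1745965  0.034     ]
viewer [0.55642546 0.30513726 0.        ] [0.55765967 0.31352351 0.        ]
cass [0.56093429 0.30900505 0.082     ] [0.55723642 0.28960113 0.082     ]
rack [ 0.49603373 -0.32541113  0.        ] [ 5.13572330e-01 -3.28905923e-01 -1.11022302e-16]
slotf [ 0.4700811  -0.30264177  0.01      ]
stored [ 0.54744016 -0.34691797  0.0625    ] [ 0.55125798 -0.34831626  0.0625    ]
vial [ 0.40504546 -0.04339757  0.02      ] [ 0.40369695 -0.0465866   0.        ]
mid? [ 0.51596599 -0.33656467  0.01      ]
```

View pics/tv.png

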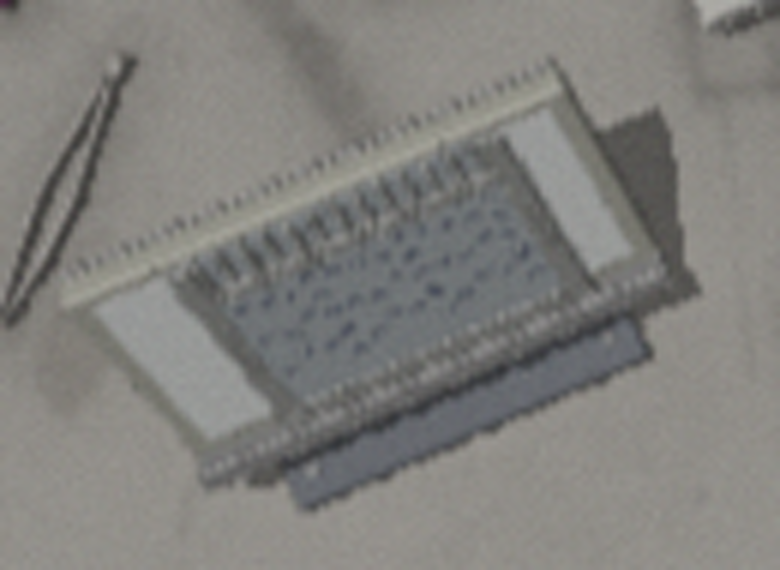

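View pics/tr.png

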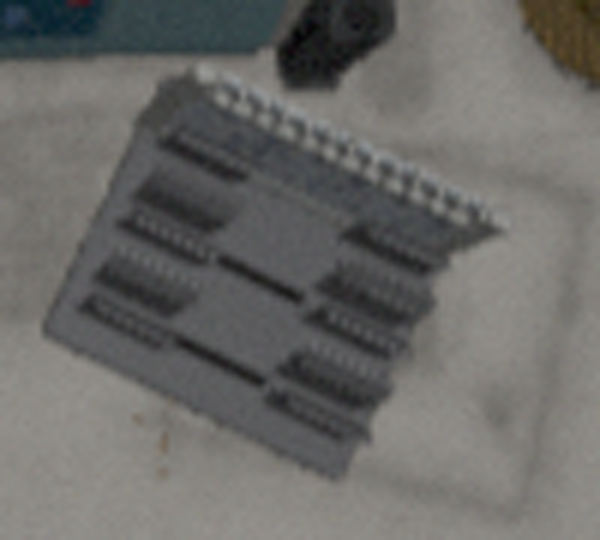

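View pics/sv.png

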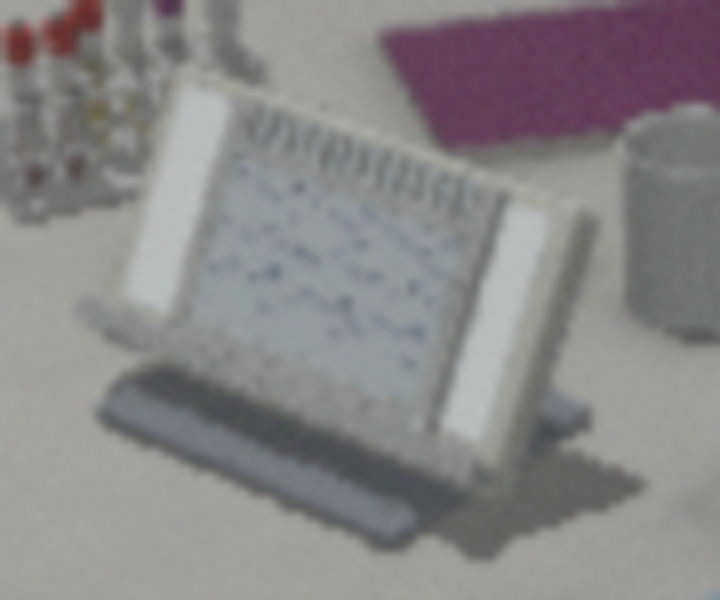

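View pics/sr.png

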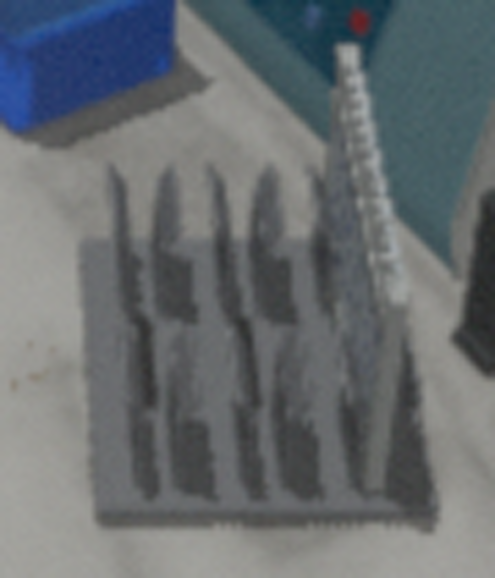

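```bash
cat > fit.py <<'E'
from h import *
from scipy.optimize import least_squares
P={'top':cam('top'),'side':cam('side')}
def T(v,X):
    c,s=np.cos(v[2]),np.sin(v[2]); X=np.array(X)/1000
    return np.array([v[0]+c*X[0]-s*X[1],v[1]+s*X[0]+c*X[1],X[2]])
def fit(obs,v0):
    f=lambda v:np.concatenate([proj(P[c],T(v,X))-px for c,X,px in obs])
    r=least_squares(f,v0,loss='soft_l1'); return r.x,f(r.x).reshape(-1,2)
def ct(o,k):return lambda x,y:np.array([x/k+o[0]-.4,y/k+o[1]-.4])
E
cat > v.py <<'E'
from fit import *
t=ct((60,120),6); s=ct((190,110),8)
obs=[('top',(34,110,127.5),t(66,303)),('top',(34,-110,127.5),t(560,95)),('top',(51.3,-110,117.5),t(553,62)),
('top',(-30,110,44.5),t(203,460)),('top',(-30,-110,44.5),t(662,266)),
('side',(34,110,127.5),s(183,75)),('side',(34,-110,127.5),s(575,212)),('side',(-30,110,44.5),s(85,302)),('side',(-30,-110,44.5),s(487,468)),('side',(51.3,-110,117.5),s(597,222))]
v,r=fit(obs,[.56,.3,.4]); print('viewer',v,np.degrees(v[2]));print(np.round(r,1))
tr=ct((320,145),6); sr=ct((275,225),5.5)
obs=[('top',(-67,75,10),tr(45,328)),('top',(-67,-75,10),tr(345,475)),
('top',(42,72.5,115),tr(200,70)),('top',(42,-72.5,115),tr(505,225)),
('side',(-67,75,10),sr(82,240)),('side',(-67,-75,10),sr(98,513)),('side',(67,-75,10),sr(435,518)),('side',(42,72.5,115),sr(347,47)),('side',(42,-72.5,115),sr(397,295))]
w,r=fit(obs,[.5,-.33,-.4]); print('rack',w,np.degrees(w[2]));print(np.round(r,1))
# cassette y from edges
for c,px,z in [('top',t(500,140),1),('top',t(600,287),0),('top',t(178,280),1),('top',t(282,405),0)]:
    o,d=ray(P[c],px); c_,s_=np.cos(v[2]),np.sin(v[2])
    M=np.array([[c_,s_,0],[-s_,c_,0],[0,0,1]]); o2=M@(o-[v[0],v[1],0]); d2=M@d
    n=np.array([-np.cos(np.pi/6),0,.5]); p0=np.array([-.020,0,.034])+.008*n
    print(o2+d2*((p0-o2)@n)/(d2@n))
t_=cv2.imread('pics/top0.png'); s_=cv2.imread('pics/side0.png')
for n,im in (('top',t_),('side',s_)):
    big=cv2.resize(im,None,fx=4,fy=4,interpolation=cv2.INTER_CUBIC)
    def poly(vv,pts,col):
        q=np.array([proj(P[n],T(vv,X)) for X in pts]); cv2.polylines(big,[np.int32(q*4+2)],True,col,1)
    poly(v,[(-20,110,34),(-20,-110,34),(34,-110,127.5),(34,110,127.5)],(0,0,255))
    poly(w,[(-67,75,10),(-67,-75,10),(67,-75,10),(67,75,10)],(0,0,255))
    for x in(-42,0,42): poly(w,[(x-6,66,10),(x-6,-66,10),(x+6,-66,10),(x+6,66,10)],(0,255,0)); 
    poly(w,[(42,72.5,115),(42,-72.5,115),(42,-72.5,10),(42,72.5,10)],(255,0,0))
    cv2.imwrite(f'pics/o_{n}.png',big)
E
python3 v.py
python3 - <<'E'
import cv2
a=cv2.imread('pics/o_top.png');b=cv2.imread('pics/o_side.png')
cv2.imwrite('pics/ov1.png',cv2.hconcat([a[480:880,240:640+100][:,:400+0],a[560:960,1280:1680]]))
cv2.imwrite('pics/ov2.png',cv2.hconcat([b[440:840,760:1160],b[900:1300,1100:1500]]))
E
```

```text
viewer [0.55070409 0.29973502 0.43054337] 24.668317996087346
[[-0.6  0.2]
 [ 1.6 -1.3]
 [ 1.  -0.9]
 [-1.   2.1]
 [ 1.   0.4]
 [-0.9 -1.3]
 [ 0.2 -0.1]
 [-0.  -1. ]
 [-1.4 -1. ]
 [ 0.9 -0.5]]
rack [ 0.51071865 -0.32378623 -0.45268356] -25.93685743860844
[[-1.1  0.4]
 [-0.6  0.5]
 [ 0.5 -0.1]
 [ 3.  -0.2]
 [-1.1 -1. ]
 [-0.4 -0.8]
 [ 1.2 -2.2]
 [-0.2  0.9]
 [ 1.   2.6]]
[ 0.02503026 -0.07582429  0.1279947 ]
[-0.02480982 -0.07942396  0.04166914]
[0.02450573 0.06423356 0.12708618]
[-0.01927945  0.06412822  0.05124803]
```

View pics/ov1.png

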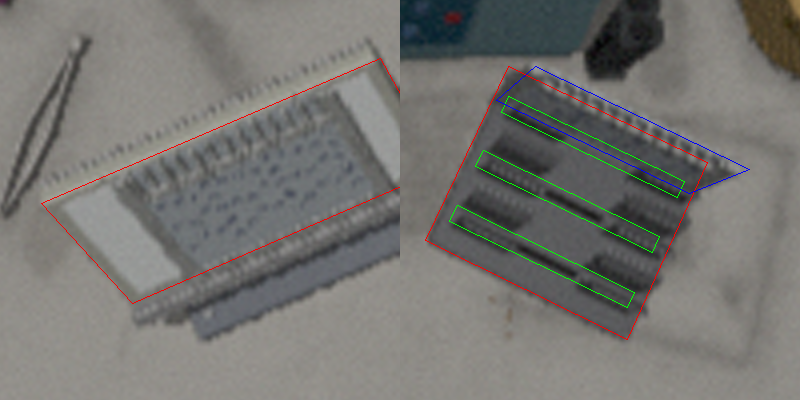

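View pics/ov2.png

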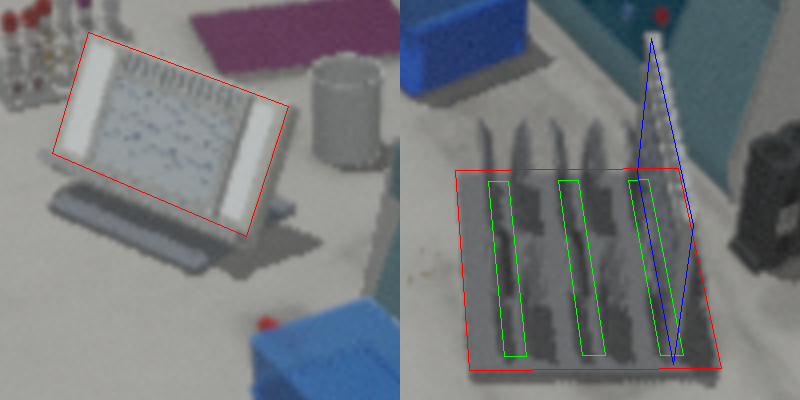

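Both overlays match the images to about 2 mm. The viewer is at (0.551, 0.300) with yaw 24.7°, and its right ledge end agrees with the detector. The rack is at (0.511, -0.324) with yaw -25.9°, and the cassette y is about -7 mm. Next I'll compute the approach to the cassette's left end.

```bash
cat > mv.py <<'E'
from fit import *
V=[0.5507,0.2997,0.4305]; W=[0.5107,-0.3238,-0.4527]
def go(v,X,jaw_yaw):
    """tool target: point X (mm) in frame v; jaw along direction jaw_yaw (world)"""
    st=get_state(); Rm=R.from_quat(st['eef_rot']).as_matrix(); tp=np.array(st['tool_pos'])
    tgt=T(v,X); d=Rm.T@(tgt-tp)*100
    # jaw axis as line
    yt=Rm@np.array([0,1,0]); cur=np.arctan2(yt[1],yt[0])
    dw=(jaw_yaw-cur+np.pi/2)%np.pi-np.pi/2
    sx=np.sign((Rm@[1,0,0])[2])
    print('clock',round(st['clock'],2),'tgt',np.round(tgt,4),'delta cm',np.round(d,2),'yaw',round(dw*sx,3),'cur jaw deg',round(np.degrees(cur),1),'down',np.round(Rm[:,0],3),'q7',round(st['q'][6],2),'F',np.round(st['contact_force'],1))
    c,s=np.cos(v[2]),np.sin(v[2]); r=tp-[v[0],v[1],0]
    print('  now in frame mm',np.round([1000*(c*r[0]+s*r[1]),1000*(-s*r[0]+c*r[1]),1000*r[2]],1),'jaw off deg',round(np.degrees(dw),2),'open',round(st['opening'],3))
E
python3 -c "
from mv import *
go(V,(-15,97,250),V[2])"
```

```text
clock 1.35 tgt [0.4966 0.3816 0.25  ] delta cm [  0.27 -11.7   36.63] yaw 0.849 cur jaw deg 73.3 down [-0. -0. -1.] q7 -0.22 F [-0.  -0.5  0.6]
  now in frame mm [-212.8  426.8  252.7] jaw off deg -48.67 open 1.0
```

apply_moves(delta_pos=[[0, -1.2, 3.7], [0, -2.4, 7.4], [0, -3.6, 11.1], [0, -4.8, 14.8], [0, -6, 18.5], [0, -7.2, 22.2], [0, -8.4, 25.9], [0, -9.6, 29.6], [0.2, -10.8, 33.3], [0.2, -11.7, 36.6]], yaw=[0.1, 0.2, 0.3, 0.4, 0.5, 0.6, 0.7, 0.8, 0.849, 0.849], gripper=[0, 0, 0, 0, 0, 0, 0, 0, 0, 0], force=20)

```text
clock: 2.18
tool_pos: [0.4982, 0.3795, 0.2506]
eef_rot: [0.382, 0.594, -0.383, 0.595]
contact_force: [1.1, -0.3, 0.4]
opening: 0.269
```

```bash
python3 -c "
from mv import *
go(V,(-15,97,200),V[2])
p=cam('wrist'); snap('wrist','w1.png')
for X in [(-15,97,80),(-20,110,34),(34,110,127.5),(34,-110,127.5),(-20,-110,34),(25.6,64,129),(-27,64,38)]: print(X,np.round(proj(p,T(V,X)),1))
"
```

```text
clock 2.18 tgt [0.4966 0.3816 0.2   ] delta cm [ 5.06 -0.06 -0.27] yaw -0.003 cur jaw deg 24.5 down [ 0.001 -0.001 -1.   ] q7 -0.29 F [ 1.1 -0.3  0.4]
  now in frame mm [-14.4  94.4 250.6] jaw off deg 0.18 open 0.269
(-15, 97, 80) [254.5 171.5]
(-20, 110, 34) [250.  149.6]
(34, 110, 127.5) [314.  170.6]
(34, -110, 127.5) [302.2 376.3]
(-20, -110, 34) [251.1 315.1]
(25.6, 64, 129) [301.6 222.7]
(-27, 64, 38) [244.  190.4]
```

View pics/w1.png

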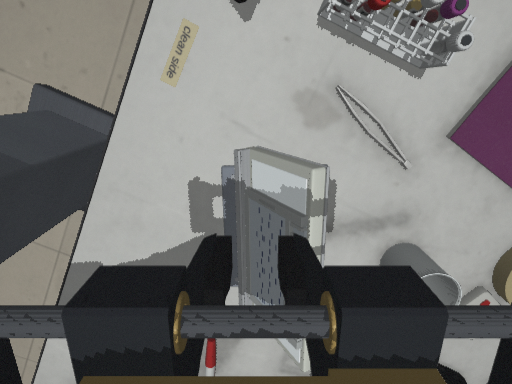

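```bash
python3 -c "
from mv import *
im=cv2.imread('pics/w1.png')
x0,y0=210,130
b=cv2.resize(im[y0:250,x0:360],None,fx=5,fy=5,interpolation=cv2.INTER_CUBIC)
p=cam('wrist')
def L(pts,col):
    q=np.array([(proj(p,T(V,X))-[x0,y0]+.5)*5 for X in pts]); cv2.polylines(b,[np.int32(q)],False,col,1)
L([(-20,-110,34),(-20,110,34),(34,110,127.5),(34,-110,127.5)],(0,0,255))
L([(51.3,-110,117.5),(51.3,110,117.5)],(0,0,255))
L([(-30,-110,44.5),(-30,110,44.5)],(255,0,0))
for y in (60,65,70): L([(-27,y,38),(25.6,y,129)],(0,255,0))
cv2.imwrite('pics/w1o.png',b)
"
```

```text
(no output)
```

View pics/w1o.png

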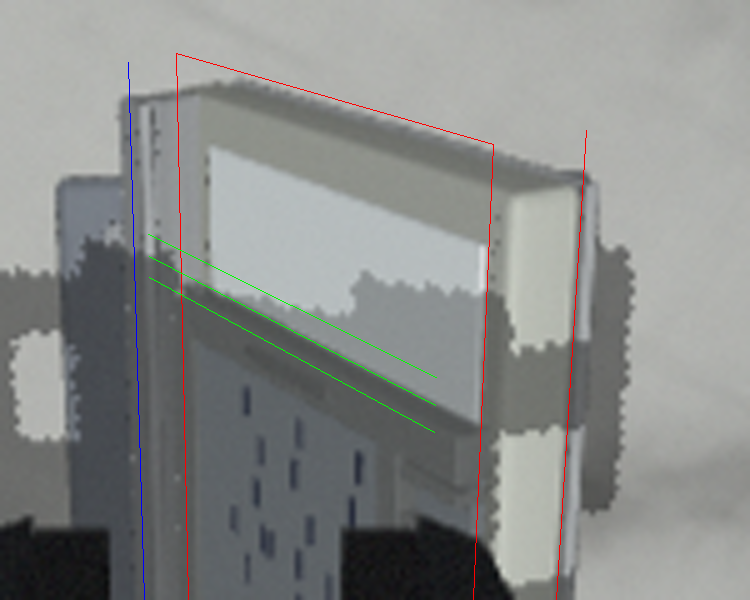

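```bash
cat > ow.py <<'E'
from mv import *
import sys
def ow(f,V=V,box=(210,130,360,250),k=5,ys=(60,65,70)):
    p=cam('wrist'); im=snapshot('wrist')[:,:,::-1]; cv2.imwrite('pics/raw_'+f,im)
    x0,y0,x1,y1=box
    b=cv2.resize(im[y0:y1,x0:x1],None,fx=k,fy=k,interpolation=cv2.INTER_CUBIC)
    def L(pts,col):
        q=np.array([(proj(p,T(V,X))-[x0,y0]+.5)*k for X in pts]); cv2.polylines(b,[np.int32(q)],False,col,1)
    L([(-20,-110,34),(-20,110,34),(34,110,127.5),(34,-110,127.5),(-20,-110,34)],(0,0,255))
    L([(51.3,-110,117.5),(51.3,110,117.5)],(0,0,255))
    L([(-30,-110,44.5),(-30,110,44.5)],(255,0,0))
    for y in ys: L([(-27,y,38),(25.6,y,129)],(0,255,0))
    cv2.imwrite('pics/'+f,b); return p
if __name__=='__main__':
    go(V,(-15,97,200),V[2]); p=ow('w2o.png'); print({k:np.array(x).tolist() for k,x in p.items()}); go(V,(-15,97,200),V[2])
E
python3 ow.py
```

```text
clock 2.23 tgt [0.4966 0.3816 0.2   ] delta cm [ 5.07 -0.53 -1.2 ] yaw -0.011 cur jaw deg 24.0 down [ 0.007 -0.005 -1.   ] q7 -0.29 F [ 4.5 -3.8  0.9]
  now in frame mm [-10.   85.4 250.8] jaw off deg 0.65 open 0.223
{'fovy': 62.20923591439031, 'cx': 254.58360732396142, 'cy': 190.71557756339334, 'position': [0.4713917303642693, 0.4474050172900064, 0.3816172227056388], 'orientation': [0.9655343508965073, 0.205346527558324, 0.03573721341757116, 0.15588159748907424]}
clock 2.28 tgt [0.4966 0.3816 0.2   ] delta cm [ 5.07 -0.35 -0.86] yaw -0.011 cur jaw deg 24.1 down [ 0.005 -0.004 -1.   ] q7 -0.29 F [-0.3 -0.8  0. ]
  now in frame mm [-11.8  88.6 250.8] jaw off deg 0.6 open 0.179
```

View pics/w2o.png

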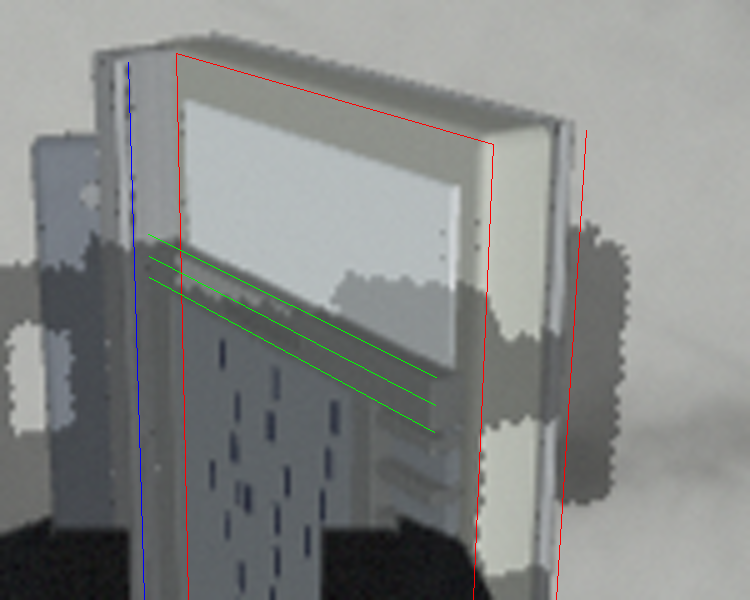

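apply_moves(delta_pos=[[1, -0.3, -0.8], [2, -0.3, -0.8], [2, -0.3, -0.8], [2, -0.3, -0.8], [2, -0.3, -0.8], [2, -0.3, -0.8]], yaw=[-0.01, -0.01, -0.01, -0.01, -0.01, -0.01], gripper=[0, 0, 0, 0, 0, 0])

```text
clock: 2.78
tool_pos: [0.4966, 0.3822, 0.2309]
eef_rot: [0.381, 0.593, -0.381, 0.598]
contact_force: [0.3, 1.0, 0.5]
opening: 0.007
```

```bash
sed -i 's/w2o/w3o/' ow.py; python3 ow.py
```

```text
clock 2.78 tgt [0.4966 0.3816 0.2   ] delta cm [ 3.09 -0.03  0.04] yaw 0.001 cur jaw deg 24.7 down [ 0.005 -0.003 -1.   ] q7 -0.3 F [0.3 1.  0.5]
  now in frame mm [-14.8  97.5 230.9] jaw off deg -0.05 open 0.007
{'fovy': 62.20923591439031, 'cx': 254.58360732396142, 'cy': 190.71557756339334, 'position': [0.4613838815757664, 0.45583193933764704, 0.36190562900752254], 'orientation': [0.9644451459057009, 0.21137972980836148, 0.035782231774169185, 0.1545438522049159]}
clock 2.83 tgt [0.4966 0.3816 0.2   ] delta cm [ 3.11 -0.05  0.01] yaw 0.0 cur jaw deg 24.7 down [ 0.006 -0.003 -1.   ] q7 -0.3 F [-0.4  0.9  1. ]
  now in frame mm [-14.6  97.2 231.1] jaw off deg -0.03 open 0.008
```

View pics/w3o.png

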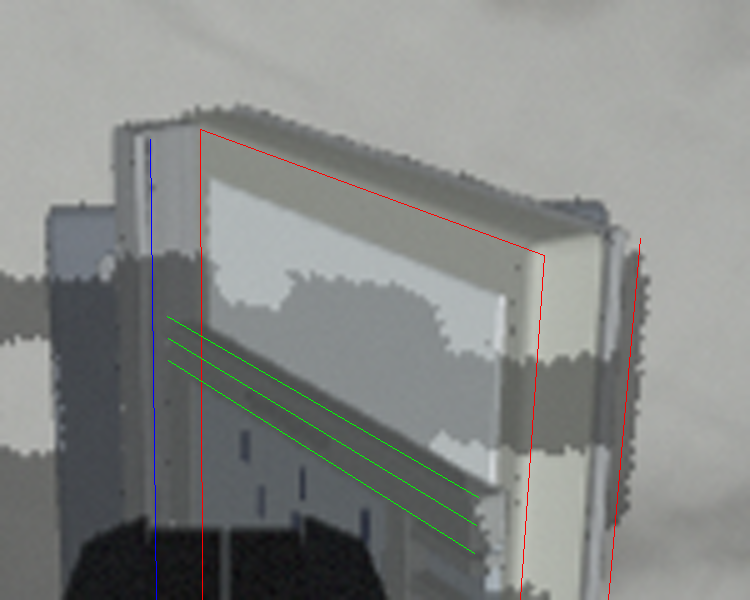

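```bash
python3 -c "
import cv2
im=cv2.imread('pics/raw_w3o.png')
b=cv2.resize(im[215:384,160:360],None,fx=3.5,fy=3.5,interpolation=cv2.INTER_CUBIC)
b=cv2.convertScaleAbs(b,alpha=3,beta=0)
cv2.imwrite('pics/f.png',b)"; python3 -c "
from mv import *
p=cam('wrist')
st=get_state();Rm=R.from_quat(st['eef_rot']).as_matrix();tp=np.array(st['tool_pos'])
for l in [(14,0,0),(14,0,-9),(14,0,9),(14,8,-9),(14,17.5,-9),(-5,17.5,-9),(-5,17.5,9)]: print(l,np.round(proj(p,tp+Rm@(np.array(l)/1000)),1))"
```

```text
(14, 0, 0) [255.8 253.5]
(14, 0, -9) [255.8 237.6]
(14, 0, 9) [255.7 268.8]
(14, 8, -9) [271.7 237.6]
(14, 17.5, -9) [290.5 237.6]
(-5, 17.5, -9) [295.1 256.7]
(-5, 17.5, 9) [293.5 291. ]
```

View pics/f.png

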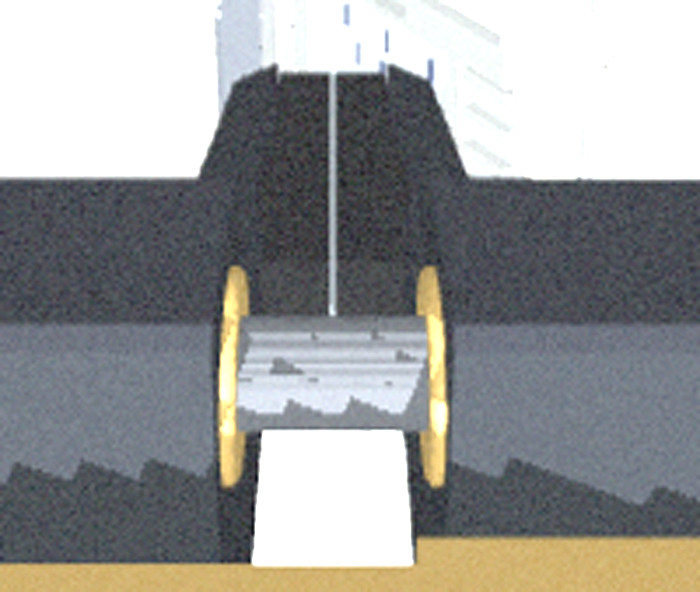

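```bash
python3 -c "
from mv import *
go(V,(-7,97,94),V[2])"
```

```text
clock 2.83 tgt [0.5039 0.3849 0.094 ] delta cm [13.71  0.71 -0.05] yaw 0.0 cur jaw deg 24.7 down [ 0.006 -0.003 -1.   ] q7 -0.3 F [-0.4  0.9  1. ]
  now in frame mm [-14.6  97.2 231.1] jaw off deg -0.03 open 0.008
```

apply_moves(delta_pos=[[2.5, 0.7, 0], [5, 0.7, 0], [7.5, 0.7, 0], [10, 0.7, 0], [12, 0.7, 0], [13, 0.7, 0], [13.7, 0.7, 0], [13.7, 0.7, 0], [13.7, 0.7, 0]], yaw=[0, 0, 0, 0, 0, 0, 0, 0, 0], gripper=[0, 0, 0, 0, 0, 0, 0, 0, 0])

```text
clock: 3.58
tool_pos: [0.5044, 0.3849, 0.0949]
eef_rot: [0.382, 0.593, -0.381, 0.598]
contact_force: [-0.1, -0.2, 0.2]
opening: 0.005
```

```bash
sed -i 's/w3o/w4o/' ow.py; python3 ow.py; python3 -c "
from mv import *
go(V,(-7,80,94),V[2])"
```

```text
clock 3.58 tgt [0.4966 0.3816 0.2   ] delta cm [-10.52  -0.8    0.02] yaw 0.001 cur jaw deg 24.7 down [ 0.007 -0.002 -1.   ] q7 -0.3 F [-0.1 -0.2  0.2]
  now in frame mm [-6.5 96.7 94.9] jaw off deg -0.03 open 0.005
{'fovy': 62.20923591439031, 'cx': 254.58360732396142, 'cy': 190.71557756339334, 'position': [0.46910875910943667, 0.4584567093884107, 0.22587006653403202], 'orientation': [0.9645365861602926, 0.2110544877782979, 0.03650852656140852, 0.15424754336845595]}
clock 3.63 tgt [0.4966 0.3816 0.2   ] delta cm [-10.47  -0.82   0.03] yaw 0.0 cur jaw deg 24.7 down [ 0.007 -0.002 -1.   ] q7 -0.3 F [-0.4  0.5  1. ]
  now in frame mm [-6.2 96.8 95.3] jaw off deg -0.03 open 0.004
clock 3.63 tgt [0.511  0.3695 0.094 ] delta cm [ 0.14 -0.08  1.68] yaw 0.0 cur jaw deg 24.7 down [ 0.007 -0.002 -1.   ] q7 -0.3 F [-0.4  0.5  1. ]
  now in frame mm [-6.2 96.8 95.3] jaw off deg -0.03 open 0.004
```

View pics/raw_w4o.png

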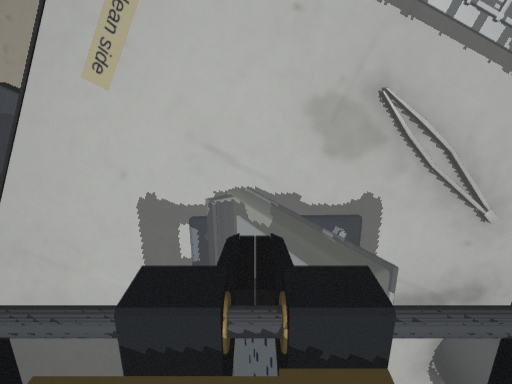

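apply_moves(delta_pos=[[0.1, 0, 0.5], [0.1, 0, 1], [0.1, 0, 1.5], [0.1, 0, 2], [0.1, 0, 2.5], [0.1, 0, 3], [0.1, 0, 3.5], [0.1, 0, 4], [0.1, 0, 4.3], [0.1, 0, 4.5]], yaw=[0, 0, 0, 0, 0, 0, 0, 0, 0, 0], gripper=[0, 0, 0, 0, 0, 0, 0, 0, 0, 0])

```text
clock: 4.47
tool_pos: [0.5239, 0.3432, 0.0945]
eef_rot: [0.382, 0.592, -0.381, 0.598]
contact_force: [1.2, 1.8, 0.6]
opening: 0.004
```

```bash
python3 -c "
from mv import *
go(V,(-7,-3,94),V[2])
snap('top','t1.png'); im=snap('side','s1.png')
cv2.imwrite('pics/s1c.png',cv2.resize(im[100:190,180:290,::-1],None,fx=6,fy=6,interpolation=cv2.INTER_CUBIC))
go(V,(-7,-3,94),V[2])
"
```

```text
clock 4.47 tgt [0.5456 0.2941 0.094 ] delta cm [ 0.08 -0.08  5.37] yaw -0.0 cur jaw deg 24.6 down [ 0.007 -0.003 -1.   ] q7 -0.24 F [1.2 1.8 0.6]
  now in frame mm [-6.2 50.7 94.5] jaw off deg 0.02 open 0.004
clock 4.57 tgt [0.5456 0.2941 0.094 ] delta cm [ 0.06 -0.04  5.35] yaw -0.001 cur jaw deg 24.6 down [ 0.007 -0.003 -1.   ] q7 -0.24 F [-0.4 -0.4  0.5]
  now in frame mm [-6.6 50.5 94.3] jaw off deg 0.03 open 0.007
```

View pics/s1c.png

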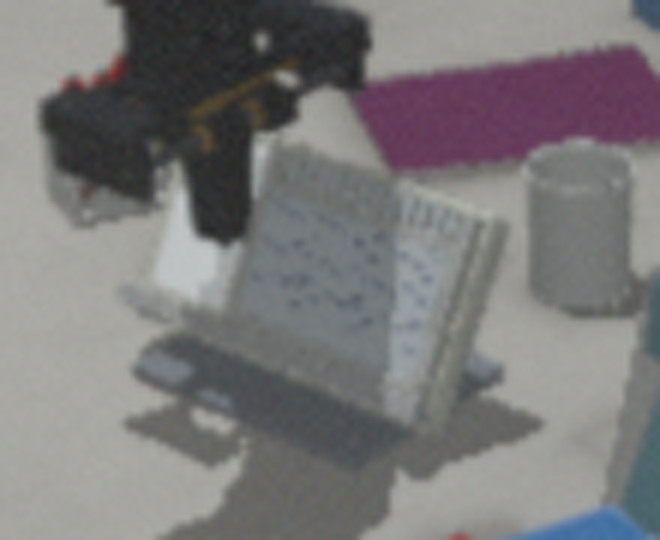

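The cassette is sliding flat on the face, with its right end now at the viewer's right end (side crop, about (440,420)). I'll push it another 53 mm or so.

apply_moves(delta_pos=[[0, 0, 0.5], [0, 0, 1], [0, 0, 1.5], [0, 0, 2], [0, 0, 2.5], [0, 0, 3], [0, 0, 3.5], [0, 0, 4], [0, 0, 4.4], [0, 0, 4.7]], yaw=[0, 0, 0, 0, 0, 0, 0, 0, 0, 0], gripper=[0, 0, 0, 0, 0, 0, 0, 0, 0, 0])

```text
clock: 5.4
tool_pos: [0.5436, 0.2995, 0.0946]
eef_rot: [0.382, 0.592, -0.382, 0.598]
contact_force: [-2.0, 1.0, 0.7]
opening: 0.005
```

```bash
python3 -c "
from mv import *
go(V,(-7,-3,94),V[2])
im=snap('side','s2.png');im2=snap('top','t2.png')
cv2.imwrite('pics/s2c.png',cv2.hconcat([cv2.resize(im[100:190,200:290,::-1],None,fx=4.4,fy=4.4,interpolation=cv2.INTER_CUBIC),cv2.resize(im2[120:210,100:190,::-1],None,fx=4.4,fy=4.4,interpolation=cv2.INTER_CUBIC)]))
go(V,(-7,-3,94),V[2])
"
```

```text
clock 5.4 tgt [0.5456 0.2941 0.094 ] delta cm [ 0.06 -0.04  0.58] yaw -0.001 cur jaw deg 24.6 down [ 0.007 -0.004 -1.   ] q7 -0.18 F [-2.   1.   0.7]
  now in frame mm [-6.6  2.8 94.6] jaw off deg 0.06 open 0.005
clock 5.5 tgt [0.5456 0.2941 0.094 ] delta cm [ 0.06 -0.04  0.55] yaw -0.002 cur jaw deg 24.6 down [ 0.007 -0.004 -1.   ] q7 -0.18 F [ 0.1 -0.8  0.1]
  now in frame mm [-6.6  2.5 94.6] jaw off deg 0.09 open 0.002
```

View pics/s2c.png

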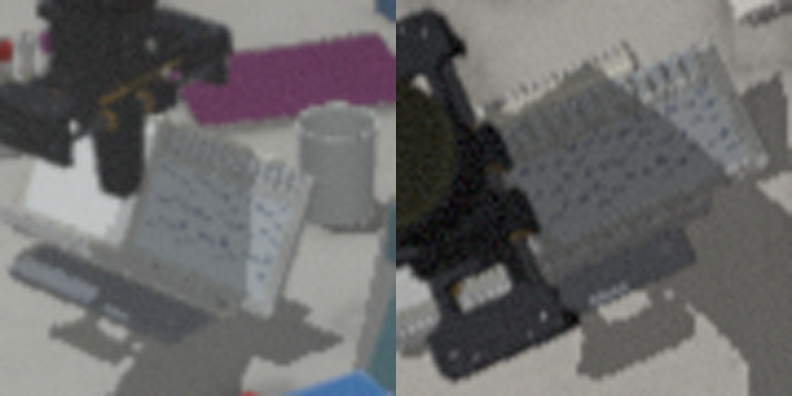

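apply_moves(delta_pos=[[0, 0, 0.3], [0, 0, 0.5], [0, 0, 0.5], [0, 0, 0.5], [0, 0, 0], [0, 0, -1], [0, 0, -1.5], [0, 0, -1.5]], yaw=[0, 0, 0, 0, 0, 0, 0, 0], gripper=[0, 0, 0, 0, 0, 0, 0, 0])

```text
clock: 6.17
tool_pos: [0.5359, 0.3158, 0.0944]
eef_rot: [0.382, 0.593, -0.381, 0.598]
contact_force: [-0.2, 0.1, 1.5]
opening: 0.006
```

```bash
python3 -c "
from mv import *
go(V,(-7,-3,250),V[2])
go(V,(19,-134,250),V[2])
"
```

```text
clock 6.17 tgt [0.5456 0.2941 0.25  ] delta cm [-15.54   0.04   2.45] yaw 0.002 cur jaw deg 24.8 down [ 0.006 -0.002 -1.   ] q7 -0.2 F [-0.2  0.1  1.5]
  now in frame mm [-6.7 20.8 94.4] jaw off deg -0.11 open 0.006
clock 6.17 tgt [0.6239 0.1859 0.25  ] delta cm [-15.47   2.61  15.55] yaw 0.002 cur jaw deg 24.8 down [ 0.006 -0.002 -1.   ] q7 -0.2 F [-0.2  0.1  1.5]
  now in frame mm [-6.7 20.8 94.4] jaw off deg -0.11 open 0.006
```

apply_moves(delta_pos=[[-3, 0, 0], [-6, 0, 0], [-9, 0, 0], [-12, 0, 0], [-15, 0.5, 2], [-15.5, 1, 5.5], [-15.5, 1.5, 9], [-15.5, 2, 12.5], [-15.5, 2.5, 16], [-15.5, 2.6, 18]], yaw=[0, 0, 0, 0, 0, 0, 0, 0, 0, 0], gripper=[0, 0, 0, 0, 20, 100, 100, 100, 100, 100])

```text
clock: 7.0
tool_pos: [0.6363, 0.1584, 0.2505]
eef_rot: [0.382, 0.591, -0.383, 0.598]
contact_force: [0.0, -0.2, -0.1]
opening: 0.435
```

apply_moves(delta_pos=[[0, 0, 1], [0, 0, 2], [0, 0, 2], [0, 0, 2], [0, 0, 2], [0, 0, 2]], yaw=[0, 0, 0, 0, 0, 0], gripper=[100, 100, 100, 100, 100, 100])

```text
clock: 7.5
tool_pos: [0.6438, 0.1427, 0.2507]
eef_rot: [0.382, 0.592, -0.381, 0.598]
contact_force: [0.1, 0.0, 0.4]
opening: 0.887
```

```bash
python3 -c "
from ow import *
go(V,(19,-134,250),V[2])
ow('w5o.png',box=(180,90,370,270),k=4,ys=(-150,-155,-160))
snap('top','t3.png'); snap('side','s3.png')
go(V,(19,-134,250),V[2])
"
```

```text
clock 7.5 tgt [0.6239 0.1859 0.25  ] delta cm [ 0.04 -0.   -4.76] yaw 0.001 cur jaw deg 24.7 down [ 0.007 -0.004 -1.   ] q7 0.11 F [0.1 0.  0.4]
  now in frame mm [  19.  -181.6  250.7] jaw off deg -0.03 open 0.887
clock 7.65 tgt [0.6239 0.1859 0.25  ] delta cm [ 0.03  0.01 -4.88] yaw -0.001 cur jaw deg 24.6 down [ 0.008 -0.005 -1.   ] q7 0.11 F [ 0.2 -0.6  0.8]
  now in frame mm [  18.9 -182.8  250.7] jaw off deg 0.05 open 0.994
```

View pics/raw_w5o.png

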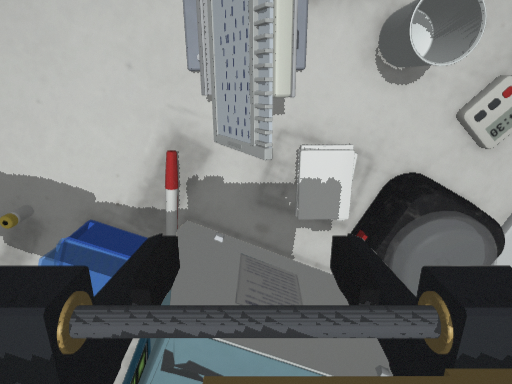

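View pics/w5o.png

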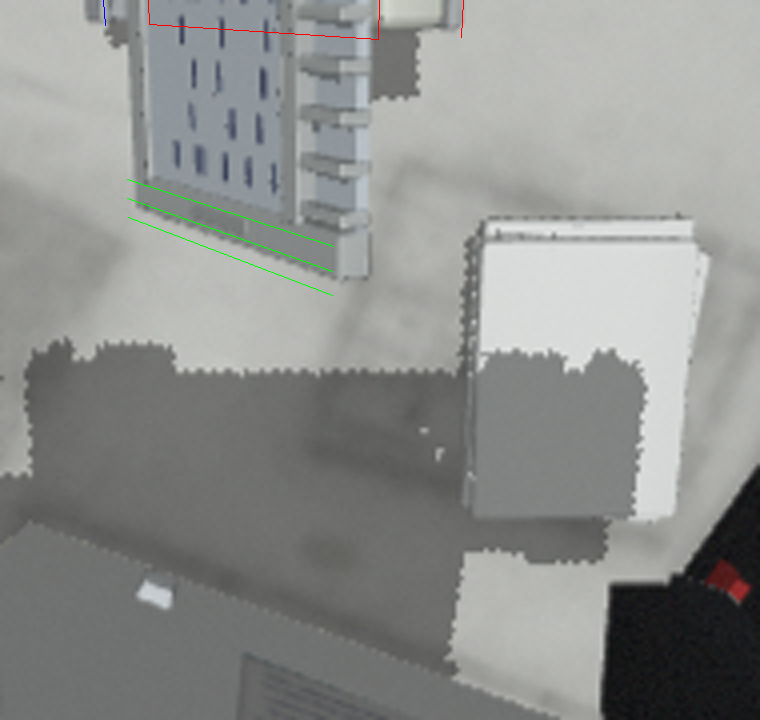

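```bash
python3 -c "
from mv import *
p=cam('wrist');q=cam('top')
c,s=np.cos(V[2]),np.sin(V[2])
def inv(X): r=X-[V[0],V[1],0]; return np.round([1000*(c*r[0]+s*r[1]),1000*(-s*r[0]+c*r[1]),1000*r[2]])
for n,P_,pts in (('wrist',p,[(415,173),(365,230),(350,260),(355,150),(300,145)]),('top',q,[(170,85),(220,85),(170,35),(170,105),(205,95)])):
  for px in pts: print(n,px,[inv(atz(P_,px,z)).tolist() for z in (0,.08,.12)])
"
```

```text
wrist (415, 173) [[219.0, -205.0, 0.0], [177.0, -183.0, 80.0], [156.0, -172.0, 120.0]]
wrist (365, 230) [[165.0, -283.0, 0.0], [134.0, -245.0, 80.0], [119.0, -225.0, 120.0]]
wrist (350, 260) [[150.0, -328.0, 0.0], [122.0, -280.0, 80.0], [108.0, -256.0, 120.0]]
wrist (355, 150) [[142.0, -176.0, 0.0], [116.0, -160.0, 80.0], [103.0, -152.0, 120.0]]
wrist (300, 145) [[74.0, -170.0, 0.0], [63.0, -155.0, 80.0], [57.0, -148.0, 120.0]]
top (170, 85) [[192.0, -192.0, 0.0], [156.0, -193.0, 80.0], [138.0, -193.0, 120.0]]
top (220, 85) [[135.0, -320.0, 0.0], [103.0, -312.0, 80.0], [87.0, -308.0, 120.0]]
top (170, 35) [[329.0, -250.0, 0.0], [284.0, -246.0, 80.0], [261.0, -245.0, 120.0]]
top (170, 105) [[138.0, -169.0, 0.0], [106.0, -172.0, 80.0], [90.0, -173.0, 120.0]]
top (205, 95) [[125.0, -270.0, 0.0], [94.0, -265.0, 80.0], [78.0, -263.0, 120.0]]
```

View pics/s3.png

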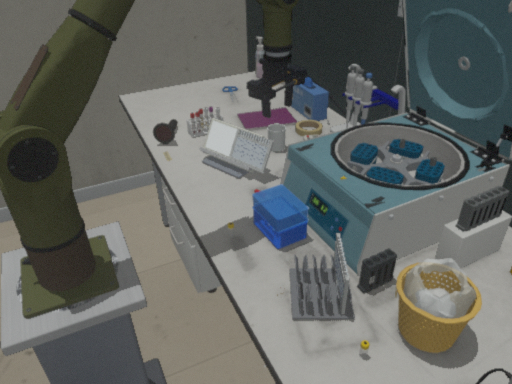

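View pics/t3.png

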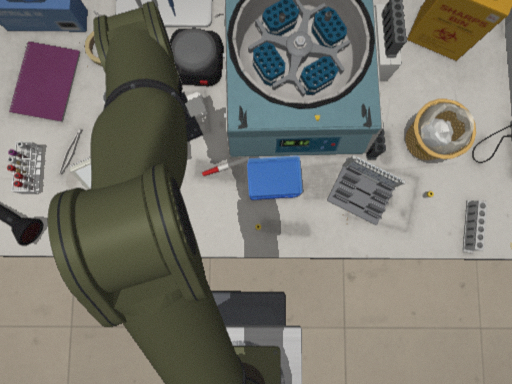

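The right end of the cassette projects to y ≈ -157 mm (rows 200-275 of the crop), so its centre is at about -85 and the overhang is about 46 mm. The fingers will straddle it at y = -134.

```bash
python3 -c "
from mv import *
go(V,(22,-134,121),V[2])"
```

```text
clock 7.65 tgt [0.6266 0.1871 0.121 ] delta cm [12.93  0.24 -4.98] yaw -0.001 cur jaw deg 24.6 down [ 0.008 -0.005 -1.   ] q7 0.11 F [ 0.2 -0.6  0.8]
  now in frame mm [  18.9 -182.8  250.7] jaw off deg 0.05 open 0.994
```

apply_moves(delta_pos=[[0, 0.2, -2.5], [0, 0.2, -5], [0, 0.2, -5], [2.5, 0.2, -5], [5, 0.2, -5], [7.5, 0.2, -5], [10, 0.2, -5], [11.5, 0.2, -5], [12.9, 0.2, -5], [12.9, 0.2, -5]], yaw=[0, 0, 0, 0, 0, 0, 0, 0, 0, 0], gripper=[100, 100, 100, 100, 100, 100, 100, 100, 100, 100])

```text
clock: 8.48
tool_pos: [0.6242, 0.1866, 0.1183]
eef_rot: [0.38, 0.593, -0.383, 0.597]
contact_force: [-0.2, -0.0, -0.4]
opening: 0.999
```

apply_moves(delta_pos=[[0, 0, 0], [0, 0, 0], [0, 0, 0], [0, 0, 0], [0, 0, 0]], yaw=[0, 0, 0, 0, 0], gripper=[70, 60, 50, 50, 50], force=5)

```text
clock: 8.9
tool_pos: [0.6247, 0.1868, 0.1193]
eef_rot: [0.381, 0.593, -0.383, 0.598]
contact_force: [-0.3, -0.8, -0.1]
opening: 0.644
```

```bash
python3 -c "
from ow import *
go(V,(22,-134,121),V[2])
im=snap('side','s4.png'); 
cv2.imwrite('pics/s4c.png',cv2.resize(im[70:190,200:320,::-1],None,fx=5,fy=5,interpolation=cv2.INTER_CUBIC))
ow('w6o.png',box=(150,90,370,384),k=2,ys=(-150,-155,-160))
go(V,(22,-134,121),V[2])
"
```

```text
clock 8.9 tgt [0.6266 0.1871 0.121 ] delta cm [-0.17  0.18  0.05] yaw -0.0 cur jaw deg 24.7 down [ 0.004 -0.006 -1.   ] q7 0.03 F [-0.3 -0.8 -0.1]
  now in frame mm [  20.2 -133.5  119.3] jaw off deg 0.01 open 0.644
clock 9.0 tgt [0.6266 0.1871 0.121 ] delta cm [-0.2   0.21  0.05] yaw -0.0 cur jaw deg 24.7 down [ 0.004 -0.007 -1.   ] q7 0.03 F [ 1.   0.1 -0. ]
  now in frame mm [  19.9 -133.5  118.9] jaw off deg 0.01 open 0.555
```

View pics/s4c.png

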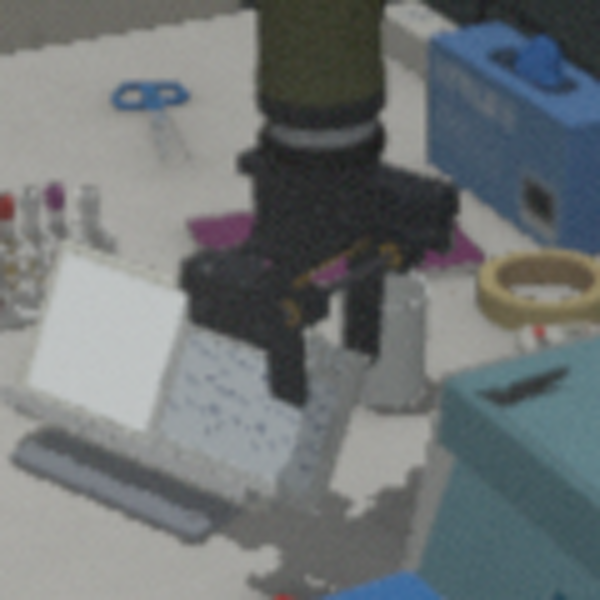

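View pics/w6o.png

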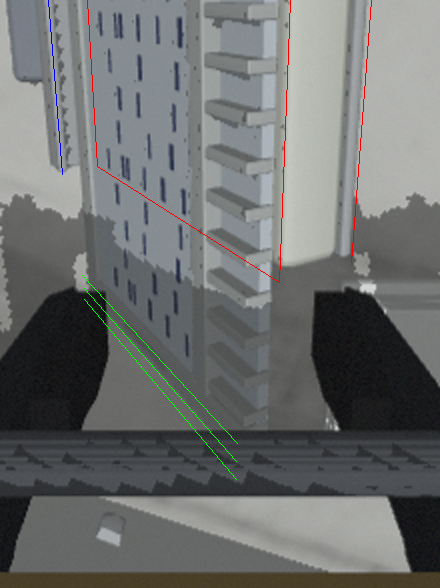

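apply_moves(delta_pos=[[-0.1, 0.15, 0], [-0.1, 0.15, 0], [-0.1, 0.15, 0], [-0.1, 0.15, 0], [-0.1, 0.15, 0], [-0.1, 0.15, 0]], yaw=[0, 0, 0, 0, 0, 0], gripper=[45, 38, 32, 28, 28, 28], force=5)

```text
clock: 9.5
tool_pos: [0.626, 0.1874, 0.12]
eef_rot: [0.381, 0.593, -0.383, 0.598]
contact_force: [-0.7, -0.5, -0.6]
opening: 0.281
```

```bash
python3 -c "
from ow import *
go(V,(22,-134,121),V[2])
ow('w7o.png',box=(150,90,370,384),k=2,ys=(-150,-155,-160))
go(V,(22,-134,121),V[2])
"
```

```text
clock 9.5 tgt [0.6266 0.1871 0.121 ] delta cm [-0.1   0.04  0.05] yaw -0.0 cur jaw deg 24.7 down [ 0.004 -0.006 -1.   ] q7 0.03 F [-0.7 -0.5 -0.6]
  now in frame mm [  21.6 -133.5  120. ] jaw off deg 0.01 open 0.281
clock 9.55 tgt [0.6266 0.1871 0.121 ] delta cm [-0.1   0.04  0.05] yaw -0.0 cur jaw deg 24.7 down [ 0.004 -0.006 -1.   ] q7 0.03 F [-0.   0.  -0.2]
  now in frame mm [  21.6 -133.5  120. ] jaw off deg 0.01 open 0.277
```

View pics/w7o.png

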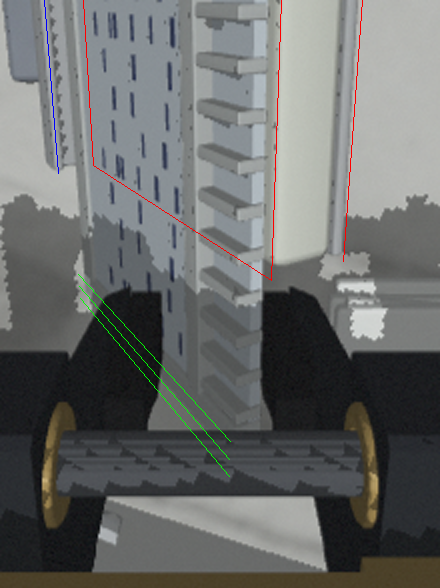

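The fingers now loosely straddle the free end, with the back finger beside the top edge at about column 262. I'll tip the cassette upright by drawing the tool towards the reader while narrowing the gap.

apply_moves(delta_pos=[[0, -0.4, 0], [0, -0.8, 0], [0, -1.2, 0], [0, -1.55, 0], [0, -1.9, 0], [0, -2.3, 0], [0, -2.7, 0], [0, -3.05, 0], [0, -3.05, 0]], yaw=[0, 0, 0, 0, 0, 0, 0, 0, 0], gripper=[27, 26, 25, 24, 23, 22, 21, 20, 19])

```text
clock: 10.3
tool_pos: [0.5973, 0.1741, 0.1199]
eef_rot: [0.38, 0.593, -0.383, 0.597]
contact_force: [-0.3, -0.6, 0.4]
opening: 0.19
```

```bash
python3 -c "
from ow import *
go(V,(-24,-134,121),V[2])
ow('w8o.png',box=(150,90,370,384),k=2,ys=(-150,-155,-160))
im=snap('side','s5.png'); 
cv2.imwrite('pics/s5c.png',cv2.resize(im[70:190,200:320,::-1],None,fx=5,fy=5,interpolation=cv2.INTER_CUBIC))
go(V,(-24,-134,121),V[2])
"
```

```text
clock 10.3 tgt [0.5848 0.1679 0.121 ] delta cm [-0.11 -1.4   0.04] yaw -0.0 cur jaw deg 24.6 down [ 0.003 -0.007 -1.   ] q7 0.03 F [-0.3 -0.6  0.4]
  now in frame mm [ -10.  -133.6  119.9] jaw off deg 0.02 open 0.19
clock 10.4 tgt [0.5848 0.1679 0.121 ] delta cm [-0.1  -1.5   0.05] yaw -0.0 cur jaw deg 24.7 down [ 0.004 -0.006 -1.   ] q7 0.03 F [-0.8 -0.5  0.1]
  now in frame mm [  -9.  -133.5  120. ] jaw off deg 0.01 open 0.189
```

View pics/w8o.png

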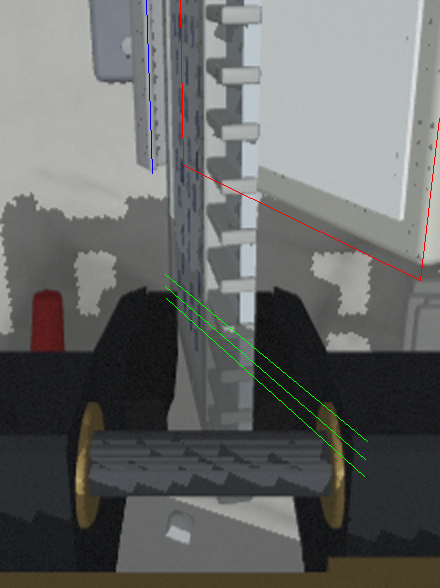

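View pics/s5c.png

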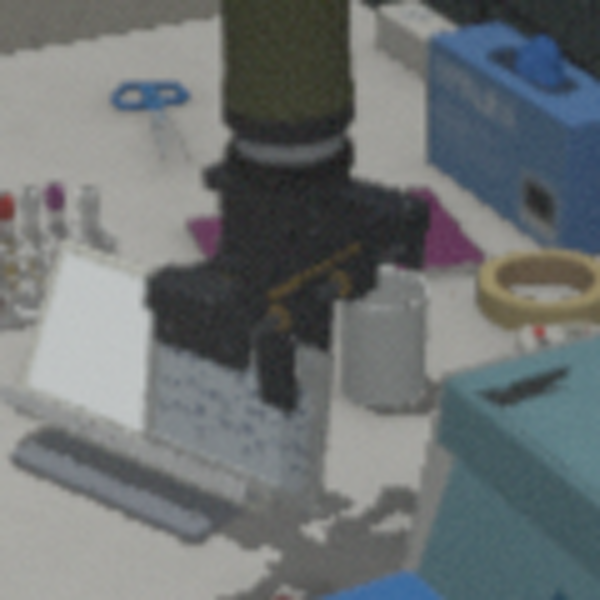

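The cassette has come forward to about 10° lean, still on the ledge. I'll carry on to upright.

apply_moves(delta_pos=[[0, -0.3, 0], [0, -0.6, 0], [0, -0.9, 0], [0, -1.2, 0], [0, -1.4, 0], [0, -1.4, 0], [0, -1.4, 0]], yaw=[0, 0, 0, 0, 0, 0, 0], gripper=[18, 17, 15, 14, 13, 12, 12])

```text
clock: 10.98
tool_pos: [0.5854, 0.1687, 0.12]
eef_rot: [0.381, 0.593, -0.383, 0.598]
contact_force: [0.8, 1.0, -0.3]
opening: 0.122
```

```bash
python3 -c "
from ow import *
go(V,(-24,-134,121),V[2])
ow('w9o.png',box=(150,90,370,384),k=2,ys=(-150,-155,-160))
go(V,(-24,-134,121),V[2])
"
```

```text
clock 10.98 tgt [0.5848 0.1679 0.121 ] delta cm [-0.1  -0.09  0.05] yaw -0.0 cur jaw deg 24.7 down [ 0.004 -0.006 -1.   ] q7 0.02 F [ 0.8  1.  -0.3]
  now in frame mm [ -23.1 -133.5  120. ] jaw off deg 0.01 open 0.122
clock 11.03 tgt [0.5848 0.1679 0.121 ] delta cm [-0.1  -0.11  0.05] yaw -0.0 cur jaw deg 24.7 down [ 0.004 -0.006 -1.   ] q7 0.02 F [ 0.4 -0.3 -0.5]
  now in frame mm [ -22.9 -133.5  120. ] jaw off deg 0.01 open 0.115
```

View pics/w9o.png

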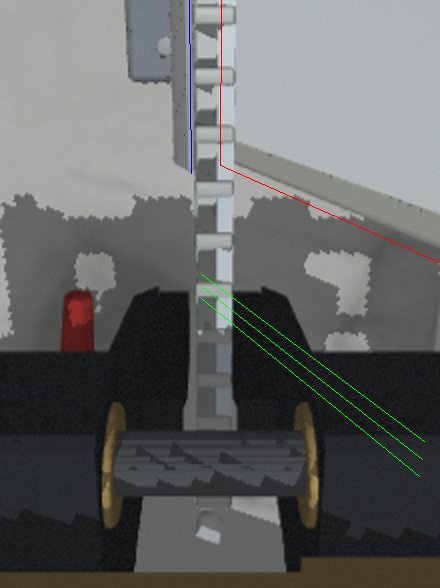

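Upright and parallel to the ledge. I'll close with a firm grip.

apply_moves(delta_pos=[[0, 0, 0], [0, 0, 0], [0, 0, 0], [0, 0, 0], [0, 0, 0], [0, 0, 0]], yaw=[0, 0, 0, 0, 0, 0], gripper=[8, 4, 0, 0, 0, 0], force=10)

```text
clock: 11.53
tool_pos: [0.5859, 0.169, 0.1201]
eef_rot: [0.381, 0.593, -0.383, 0.598]
contact_force: [0.9, 0.3, -1.0]
opening: 0.091
```

apply_moves(delta_pos=[[0, 0, 0], [0, 0, 0], [0, 0, 0], [0, 0, 0], [-0.3, 0, 0], [-0.6, 0, 0], [-1, 0, 0], [-1.4, 0, 0], [-1.8, 0, 0], [-2, 0, 0]], yaw=[0, 0, 0, 0, 0, 0, 0, 0, 0, 0], gripper=[0, 0, 0, 0, 0, 0, 0, 0, 0, 0], force=45)

```text
clock: 12.37
tool_pos: [0.5859, 0.1691, 0.1409]
eef_rot: [0.381, 0.593, -0.382, 0.598]
contact_force: [-0.1, 0.9, -1.6]
opening: 0.09
```

```bash
python3 -c "
from ow import *
go(V,(-24,-134,160),V[2])
im=snap('side','s6.png'); 
cv2.imwrite('pics/s6c.png',cv2.resize(im[70:190,200:320,::-1],None,fx=5,fy=5,interpolation=cv2.INTER_CUBIC))
go(V,(-24,-134,160),V[2])
"
```

```text
clock 12.37 tgt [0.5848 0.1679 0.16  ] delta cm [-1.91 -0.15  0.08] yaw -0.0 cur jaw deg 24.7 down [ 0.005 -0.006 -1.   ] q7 0.03 F [-0.1  0.9 -1.6]
  now in frame mm [ -22.5 -133.4  140.9] jaw off deg 0.01 open 0.09
clock 12.42 tgt [0.5848 0.1679 0.16  ] delta cm [-1.9  -0.16  0.07] yaw -0.0 cur jaw deg 24.7 down [ 0.006 -0.006 -1.   ] q7 0.03 F [-1.1 -0.8 -0.5]
  now in frame mm [ -22.3 -133.4  141. ] jaw off deg 0.01 open 0.086
```

View pics/s6c.png

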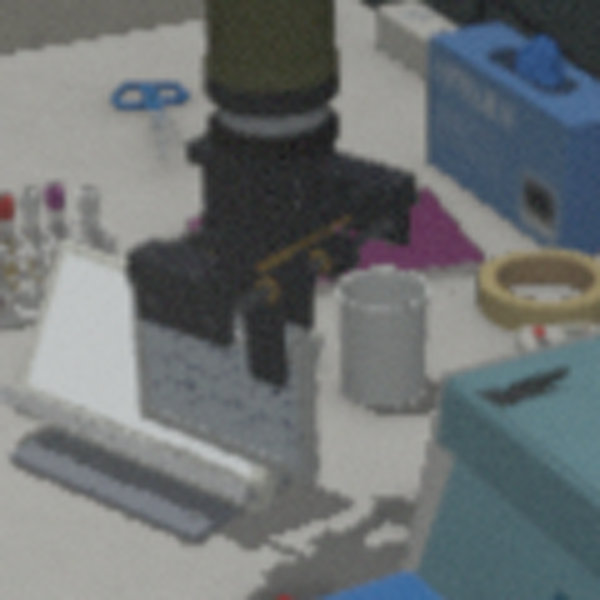

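Lifted level and clear of the ledge, with the opening at 0.09 (8 mm). Before the transit I'll check the height of the centrifuge body.

```bash
python3 -c "
from mv import *
def tri(a,b):
    o1,d1=ray(P['top'],a);o2,d2=ray(P['side'],b)
    A=np.stack([d1,-d2],1);x=np.linalg.lstsq(A,o2-o1,rcond=None)[0];p,q=o1+d1*x[0],o2+d2*x[1]
    return np.round((p+q)/2,3),np.round(np.linalg.norm(p-q),3)
print('cf top-left',tri((228,130),(289,158)))
print('cf top-right',tri((383,128),(362,203)))
print('front bottom right z0',atz(P['top'],(383,153),0.),atz(P['side'],(362,252),0))
for r in boxes_of('tip box','top')[:1]+[]: print(r)
print('tipbox corner',[atz(P['top'],px,.098).round(3) for px in ((248,160),(300,158),(302,197),(249,199))])
go(V,(-24,-134,250),V[2])
c=(-42,-50.5,250); go(W,c,W[2])
"
```

```text
cf top-left (array([0.632, 0.035, 0.141]), np.float64(0.009))
cf top-right (array([ 0.615, -0.314,  0.218]), np.float64(0.015))
front bottom right z0 [ 0.61591691 -0.38970174  0.        ] [ 0.681689   -0.25402306  0.        ]Traceback (most recent call last):
  File "<string>", line 10, in <module>
    for r in boxes_of('tip box','top')[:1]+[]: print(r)
             ~~~~~~~~^^^^^^^^^^^^^^^^^
ValueError: it knows: cassette_center, ledge_right_end, rack, slot_front, slot_middle, stored_center, vial, viewer
```

apply_moves(delta_pos=[[-1.5, 0, 0], [-3, 0, 0], [-4.5, 0, 0], [-6, 0, 0], [-7.5, 0, 0], [-9, 0, 0], [-10.5, 0, 0], [-12, 0, 0], [-13.5, 0, 0], [-14, 0, 0]], yaw=[0, 0, 0, 0, 0, 0, 0, 0, 0, 0], gripper=[0, 0, 0, 0, 0, 0, 0, 0, 0, 0])

```text
clock: 13.25
tool_pos: [0.5862, 0.1702, 0.2832]
eef_rot: [0.382, 0.592, -0.381, 0.599]
contact_force: [1.2, -0.4, -1.3]
opening: 0.09
```

```bash
python3 -c "
from mv import *
print('tipbox corner',[atz(P['top'],px,.098).round(3) for px in ((248,160),(300,158),(302,197),(249,199))])
go(W,(-42,-48.5,280),W[2])
im=snap('side','s7.png'); cv2.imwrite('pics/s7c.png',cv2.resize(im[20:180,180:340,::-1],None,fx=3.7,fy=3.7,interpolation=cv2.INTER_CUBIC))
"
```

```text
tipbox corner [array([ 0.572, -0.015,  0.098]), array([ 0.578, -0.146,  0.098]), array([ 0.479, -0.15 ,  0.098]), array([ 0.473, -0.019,  0.098])]
clock 13.25 tgt [ 0.4517 -0.349   0.28  ] delta cm [  0.44 -33.88  41.59] yaw 0.883 cur jaw deg 24.6 down [ 0.009 -0.005 -1.   ] q7 0.04 F [ 1.2 -0.4 -1.3]
  now in frame mm [-148.2  477.3  283.2] jaw off deg -50.58 open 0.09
```

View pics/s7c.png

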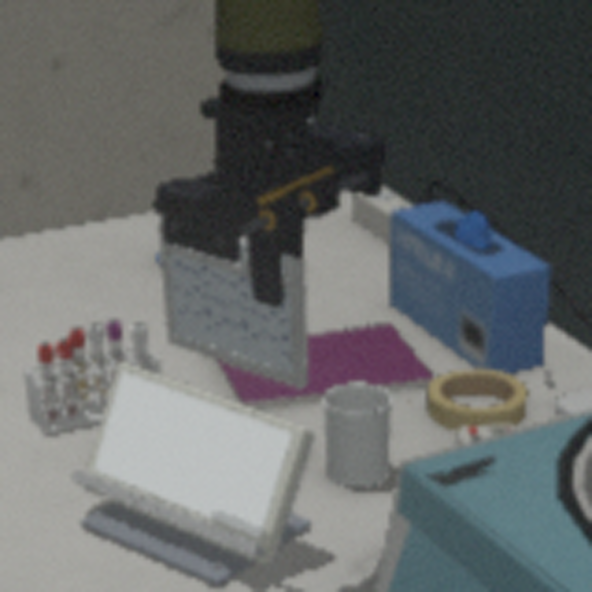

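apply_moves(delta_pos=[[0, -0.8, 1], [0, -2, 2.5], [0, -3.8, 4.7], [0, -5.8, 7.1], [0, -7.8, 9.6], [0.1, -9.8, 12], [0.1, -11.8, 14.5], [0.1, -13.8, 16.9], [0.2, -15.8, 19.4], [0.2, -17, 20.8]], yaw=[0.03, 0.08, 0.13, 0.18, 0.23, 0.28, 0.33, 0.38, 0.42, 0.45], gripper=[0, 0, 0, 0, 0, 0, 0, 0, 0, 0])

```text
clock: 14.13
tool_pos: [0.5156, -0.0949, 0.2807]
eef_rot: [-0.507, -0.49, 0.507, -0.496]
contact_force: [0.3, -0.5, -0.4]
opening: 0.092
```

```bash
python3 -c "
from mv import *
go(W,(-42,-48.5,280),W[2])
"
```

```text
clock 14.13 tgt [ 0.4517 -0.349   0.28  ] delta cm [ 0.21 -5.67 25.59] yaw 0.424 cur jaw deg -1.6 down [ 0.006 -0.007 -1.   ] q7 0.11 F [ 0.3 -0.5 -0.4]
  now in frame mm [-95.7 208.  280.7] jaw off deg -24.31 open 0.092
```

apply_moves(delta_pos=[[0, -0.6, 2.7], [0, -1.2, 5.4], [0, -1.8, 8.1], [0, -2.4, 10.8], [0.1, -3, 13.5], [0.1, -3.6, 16.2], [0.1, -4.2, 18.9], [0.2, -4.8, 21.6], [0.2, -5.4, 24.2], [0.2, -5.7, 25.6]], yaw=[0.05, 0.1, 0.15, 0.2, 0.25, 0.3, 0.35, 0.4, 0.42, 0.42], gripper=[0, 0, 0, 0, 0, 0, 0, 0, 0, 0])

```text
clock: 14.97
tool_pos: [0.4478, -0.3532, 0.2791]
eef_rot: [-0.599, -0.371, 0.601, -0.377]
contact_force: [0.1, 0.4, -1.0]
opening: 0.084
```

```bash
python3 -c "
from mv import *
go(W,(-42,-48.5,280),W[2])
"
```

```text
clock 14.97 tgt [ 0.4517 -0.349   0.28  ] delta cm [-0.09  0.17 -0.54] yaw -0.003 cur jaw deg -26.1 down [ 0.003 -0.009 -1.   ] q7 0.26 F [ 0.1  0.4 -1. ]
  now in frame mm [-43.7 -53.9 279.1] jaw off deg 0.19 open 0.084
```

Next I'll descend partway to z = 0.22, which leaves the cassette bottom near 0.14, then let it settle and look.

apply_moves(delta_pos=[[1, 0.1, -0.4], [2.5, 0.1, -0.4], [4, 0.1, -0.4], [5.5, 0.1, -0.4], [6, 0.1, -0.4], [6, 0.1, -0.4], [6, 0.1, -0.4], [6, 0.1, -0.4]], yaw=[0, 0, 0, 0, 0, 0, 0, 0], gripper=[0, 0, 0, 0, 0, 0, 0, 0])

```text
clock: 15.63
tool_pos: [0.451, -0.3505, 0.2195]
eef_rot: [-0.599, -0.371, 0.601, -0.378]
contact_force: [0.4, 0.1, -1.0]
opening: 0.081
```

```bash
cat > rk.py <<'E'
from mv import *
def rk(tag,W=W,zb=None):
    go(W,(-42,-48.5,92),W[2])
    p=cam('wrist'); im=snapshot('wrist')[:,:,::-1]; cv2.imwrite(f'pics/{tag}_w.png',im)
    st=get_state(); Rm=R.from_quat(st['eef_rot']).as_matrix();tp=np.array(st['tool_pos'])
    t=snapshot('top')[:,:,::-1]; s=snapshot('side')[:,:,::-1]; cv2.imwrite(f'pics/{tag}_t.png',t); cv2.imwrite(f'pics/{tag}_s.png',s)
    def draw(im,pp,box,k,f):
        x0,y0,x1,y1=box
        b=cv2.resize(im[y0:y1,x0:x1],None,fx=k,fy=k,interpolation=cv2.INTER_CUBIC)
        def L(pts,col,cl=True):
            q=np.array([(proj(pp,X)-[x0,y0]+.5)*k for X in pts]); cv2.polylines(b,[np.int32(q)],cl,col,1)
        rect=lambda x0,x1,y,z:[T(W,(a,c,z)) for a,c in((x0,y),(x1,y),(x1,-y),(x0,-y))]
        L(rect(-67,67,75,10),(0,0,255))
        for x in(-42,0,42):
            L(rect(x-6,x+6,66,10),(0,255,0)); L(rect(x-12,x+12,66,60),(0,255,255))
        # cassette from tool: centre at tool z -48.5mm (towards +y), 82-52.5 below
        cp=lambda a,bb,c:tp+Rm@np.array([c,a,bb])/1000
        L([cp(-4,24,-23),cp(-4,-121,-23),cp(4,-121,-23),cp(4,24,-23)],(255,0,0))
        L([cp(0,24,-23),cp(0,-121,-23),cp(0,-121,82),cp(0,24,82)],(255,0,255))
        cv2.imwrite('pics/'+f,b)
    draw(im,p,(0,0,512,384),1.5,f'{tag}_wo.png')
    draw(s,P['side'],(240,180,380,330),4,f'{tag}_so.png')
    draw(t,P['top'],(300,130,440,250),5,f'{tag}_to.png')
    go(W,(-42,-48.5,92),W[2])
E
python3 -c "
from rk import *
rk('r1')"
```

```text
clock 15.63 tgt [ 0.4517 -0.349   0.092 ] delta cm [12.75 -0.09 -0.25] yaw -0.003 cur jaw deg -26.1 down [ 0.003 -0.009 -1.   ] q7 0.27 F [ 0.4  0.1 -1. ]
  now in frame mm [-42.  -50.1 219.5] jaw off deg 0.18 open 0.081
clock 15.78 tgt [ 0.4517 -0.349   0.092 ] delta cm [12.78 -0.11 -0.27] yaw -0.003 cur jaw deg -26.1 down [ 0.004 -0.01  -1.   ] q7 0.27 F [-0.2  0.3 -0.8]
  now in frame mm [-41.9 -50.3 219.8] jaw off deg 0.18 open 0.089
```

View pics/r1_wo.png

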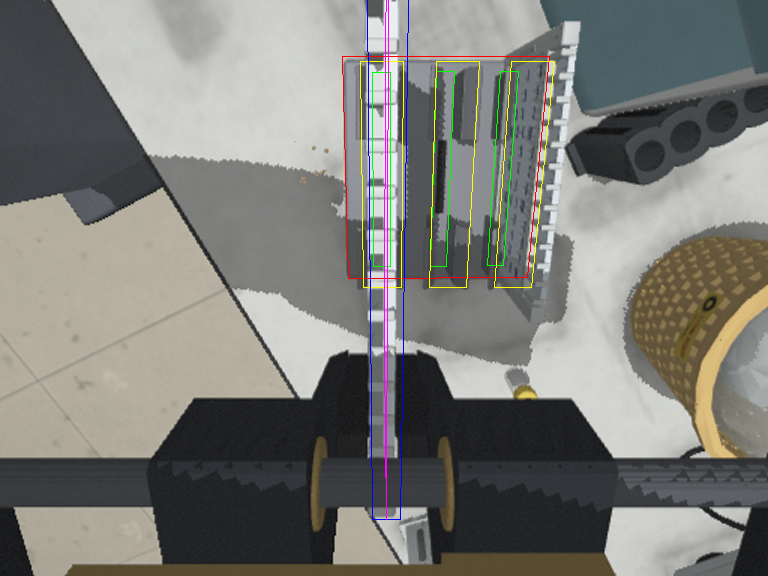

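View pics/r1_so.png

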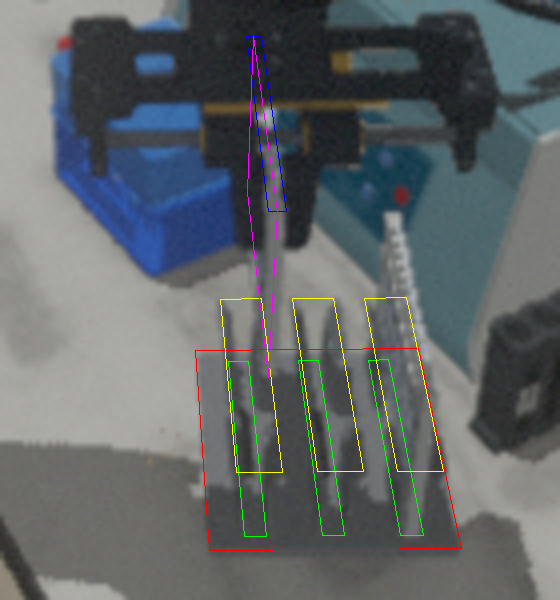

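```bash
python3 -c "
import cv2
im=cv2.imread('pics/r1_w.png')
cv2.imwrite('pics/r1_wz.png',cv2.resize(im[25:230,215:400],None,fx=4.2,fy=2.9,interpolation=cv2.INTER_CUBIC))
s=cv2.imread('pics/r1_s.png')
cv2.imwrite('pics/r1_sz.png',cv2.resize(s[240:330,280:365],None,fx=6.5,fy=6.5,interpolation=cv2.INTER_CUBIC))"
```

```text
(no output)
```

View pics/r1_wz.png

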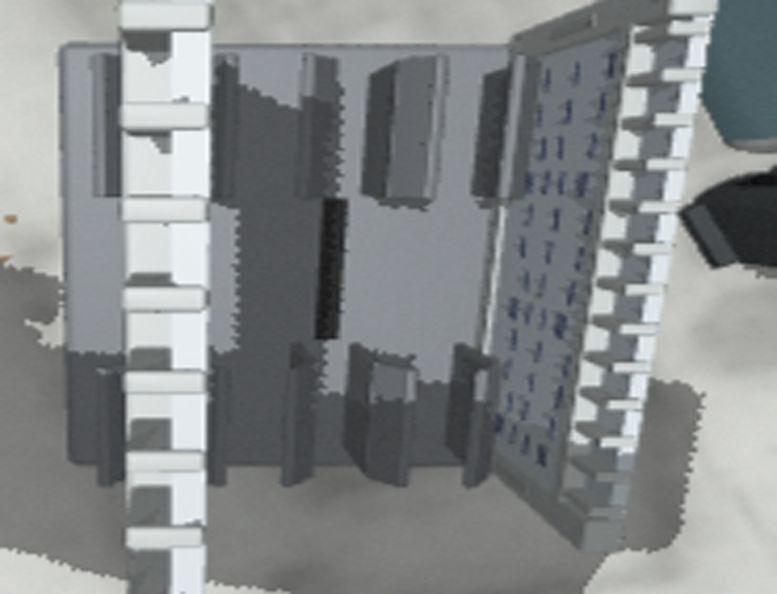

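View pics/r1_sz.png

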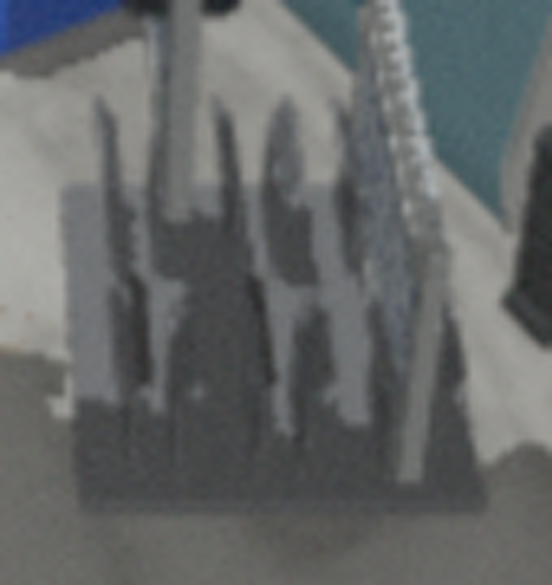

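View pics/r1_to.png

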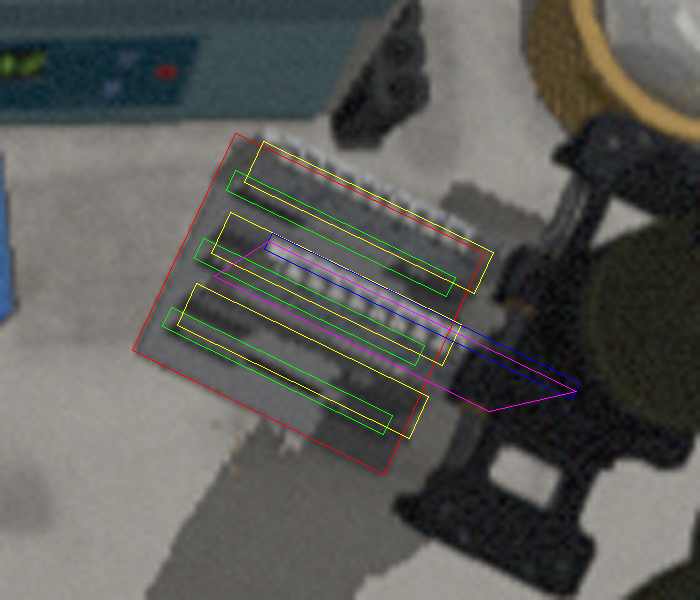

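```bash
cat > rz.py <<'E'
from mv import *
def rz(tag,W,out,box=(215,25,400,230),k=4.2):
    p=cam('wrist'); im=cv2.imread(f'pics/{tag}_w.png'); x0,y0,x1,y1=box
    b=cv2.resize(im[y0:y1,x0:x1],None,fx=k,fy=k*.69,interpolation=cv2.INTER_CUBIC)
    def L(pts,col,cl=False):
        q=np.array([(proj(p,T(W,X))-[x0,y0]+.5)*[k,k*.69] for X in pts]); cv2.polylines(b,[np.int32(q)],cl,col,1)
    L([(-67,75,10),(-67,-75,10),(67,-75,10),(67,75,10)],(0,0,255),True)
    for x in(-42,0,42):
        for s in(-1,1):
            L([(x+12*s,66,60),(x+12*s,-66,60)],(0,255,255)); L([(x+6*s,66,48),(x+6*s,-66,48)],(0,255,0)); L([(x+6*s,66,10),(x+6*s,-66,10)],(255,0,0))
    L([(38,72.5,115),(38,-72.5,115),(46,-72.5,115),(46,72.5,115)],(255,0,255),True)
    cv2.imwrite('pics/'+out,b)
E
python3 -c "
from rz import *
rz('r1',W,'r1_z1.png')"
```

```text
(no output)
```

View pics/r1_z1.png

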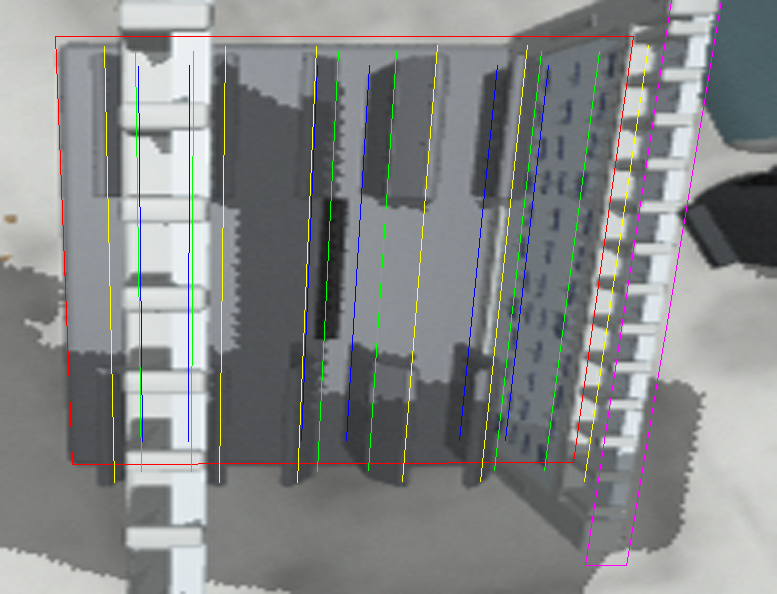

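The wrist view shows the rack and cassette agreeing with the model to about 1 mm. The cassette is centred over the front slot (zoom column 166 against slot centre 165) and the stored one is untouched. Now I'll lower it, the last part slowly.

apply_moves(delta_pos=[[1, 0, 0], [2.5, 0, 0], [4, 0, -0.1], [5, -0.05, -0.1], [6, -0.05, -0.1], [6.5, -0.05, -0.1], [6.5, -0.05, -0.1], [6.5, -0.05, -0.1]], yaw=[0, 0, 0, 0, 0, 0, 0, 0], gripper=[0, 0, 0, 0, 0, 0, 0, 0])

```text
clock: 16.45
tool_pos: [0.4513, -0.3504, 0.1548]
eef_rot: [-0.599, -0.37, 0.601, -0.378]
contact_force: [0.2, 0.3, -1.0]
opening: 0.088
```

```bash
python3 -c "
from rk import *
rk('r2')
from rz import *
rz('r2',[0.5112,-.3242,-.458],'r2_z.png',box=(160,0,420,290),k=3)"
```

```text
clock 16.45 tgt [ 0.4517 -0.349   0.092 ] delta cm [ 6.28 -0.08 -0.19] yaw -0.003 cur jaw deg -26.1 down [ 0.004 -0.01  -1.   ] q7 0.28 F [ 0.2  0.3 -1. ]
  now in frame mm [-41.7 -49.9 154.8] jaw off deg 0.19 open 0.088
clock 16.6 tgt [ 0.4517 -0.349   0.092 ] delta cm [ 6.35 -0.12 -0.19] yaw -0.003 cur jaw deg -26.1 down [ 0.005 -0.011 -1.   ] q7 0.28 F [-1.1  0.3  0.2]
  now in frame mm [-41.4 -50.  155.5] jaw off deg 0.19 open 0.087
```

View pics/r2_z.png

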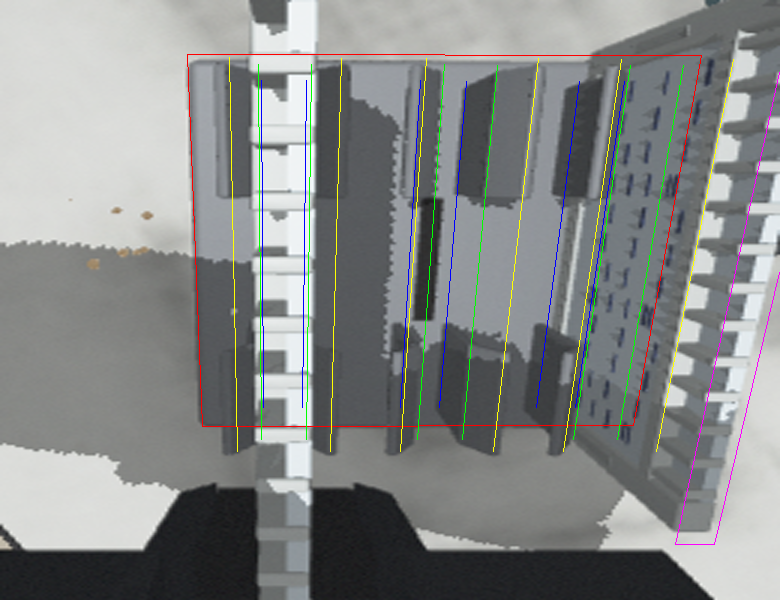

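View pics/r2_so.png

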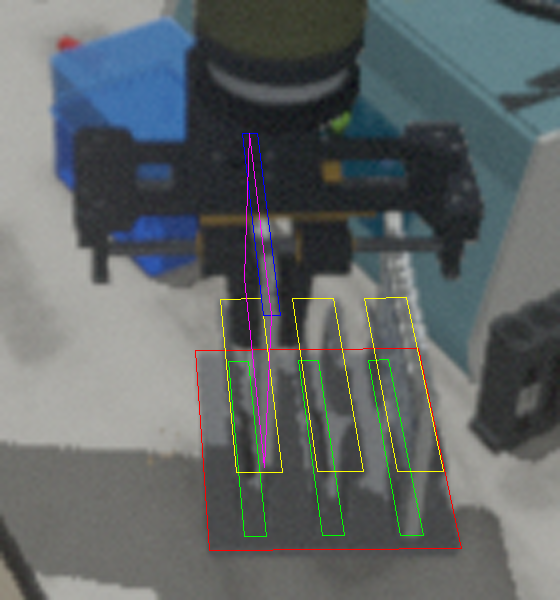

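apply_moves(delta_pos=[[0.5, -0.02, 0], [1, -0.02, 0], [1.5, -0.03, -0.05], [2, -0.04, -0.05], [2.5, -0.05, -0.05], [3, -0.06, -0.05], [3.5, -0.07, -0.1], [4, -0.08, -0.1], [4.4, -0.09, -0.1], [4.7, -0.1, -0.1]], yaw=[0, 0, 0, 0, 0, 0, 0, 0, 0, 0], gripper=[0, 0, 0, 0, 0, 0, 0, 0, 0, 0])

```text
clock: 17.43
tool_pos: [0.4513, -0.3497, 0.1078]
eef_rot: [-0.6, -0.37, 0.601, -0.378]
contact_force: [0.6, 0.2, -0.5]
opening: 0.087
```

```bash
python3 -c "
from rk import *
rk('r3')
import cv2
a=cv2.imread('pics/r3_w.png'); s=cv2.imread('pics/r3_s.png')
cv2.imwrite('pics/r3c.png',cv2.hconcat([cv2.resize(a[0:300,150:400],(417,500)),cv2.resize(s[230:330,290:365],(375,500),interpolation=cv2.INTER_CUBIC)]))"
```

```text
clock 17.43 tgt [ 0.4517 -0.349   0.092 ] delta cm [ 1.58 -0.01 -0.09] yaw -0.003 cur jaw deg -26.1 down [ 0.005 -0.01  -1.   ] q7 0.29 F [ 0.6  0.2 -0.5]
  now in frame mm [-42.1 -49.3 107.8] jaw off deg 0.19 open 0.087
clock 17.58 tgt [ 0.4517 -0.349   0.092 ] delta cm [ 1.62 -0.01 -0.09] yaw -0.003 cur jaw deg -26.1 down [ 0.005 -0.01  -1.   ] q7 0.29 F [ 0.7  0.2 -1.5]
  now in frame mm [-42.  -49.3 108.3] jaw off deg 0.2 open 0.087
```

View pics/r3c.png

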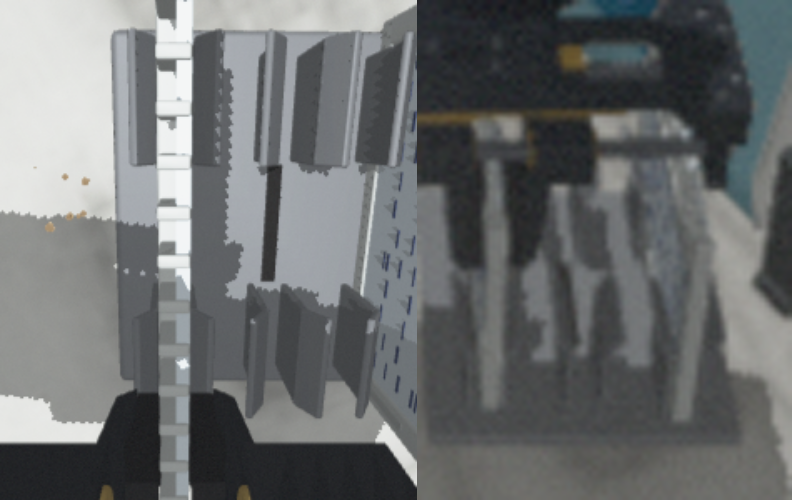

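It's inside the slot with no contact force. I'll ease it down.

apply_moves(delta_pos=[[0.2, 0, 0], [0.4, 0, 0], [0.6, 0, 0], [0.8, 0, 0], [1, 0, 0], [1.1, 0, 0], [1.2, 0, 0], [1.2, 0, 0]], yaw=[0, 0, 0, 0, 0, 0, 0, 0], gripper=[0, 0, 0, 0, 0, 0, 0, 0])

```text
clock: 18.25
tool_pos: [0.4513, -0.3498, 0.096]
eef_rot: [-0.6, -0.37, 0.601, -0.378]
contact_force: [-0.4, 0.9, -1.3]
opening: 0.085
```

apply_moves(delta_pos=[[0.1, 0, 0], [0.1, 0, 0], [0.2, 0, 0], [0.2, 0, 0], [0.2, 0, 0]], yaw=[0, 0, 0, 0, 0], gripper=[0, 0, 0, 0, 0])

```text
clock: 18.67
tool_pos: [0.4513, -0.3499, 0.094]
eef_rot: [-0.6, -0.37, 0.601, -0.378]
contact_force: [0.3, 0.7, -1.3]
opening: 0.086
```

apply_moves(delta_pos=[[0.1, 0, 0], [0.1, 0, 0], [0.2, 0, 0], [0.2, 0, 0], [0.2, 0, 0]], yaw=[0, 0, 0, 0, 0], gripper=[0, 0, 0, 0, 0])

```text
clock: 19.08
tool_pos: [0.4514, -0.3501, 0.0924]
eef_rot: [-0.6, -0.37, 0.601, -0.378]
contact_force: [-1.4, -0.6, 3.3]
opening: 0.087
```

```bash
python3 -c "
from rk import *
rk('r4')
a=cv2.imread('pics/r4_so.png'); s=cv2.imread('pics/r4_s.png')
cv2.imwrite('pics/r4c.png',cv2.resize(s[230:330,285:365],None,fx=6,fy=6,interpolation=cv2.INTER_CUBIC))"
```

```text
clock 19.08 tgt [ 0.4517 -0.349   0.092 ] delta cm [ 0.04 -0.02 -0.11] yaw -0.004 cur jaw deg -26.1 down [ 0.005 -0.011 -1.   ] q7 0.29 F [-1.4 -0.6  3.3]
  now in frame mm [-41.8 -49.6  92.4] jaw off deg 0.21 open 0.087
clock 19.23 tgt [ 0.4517 -0.349   0.092 ] delta cm [ 0.04 -0.02 -0.11] yaw -0.004 cur jaw deg -26.1 down [ 0.005 -0.011 -1.   ] q7 0.29 F [-0.5 -0.5  5. ]
  now in frame mm [-41.8 -49.6  92.4] jaw off deg 0.21 open 0.085
```

View pics/r4c.png

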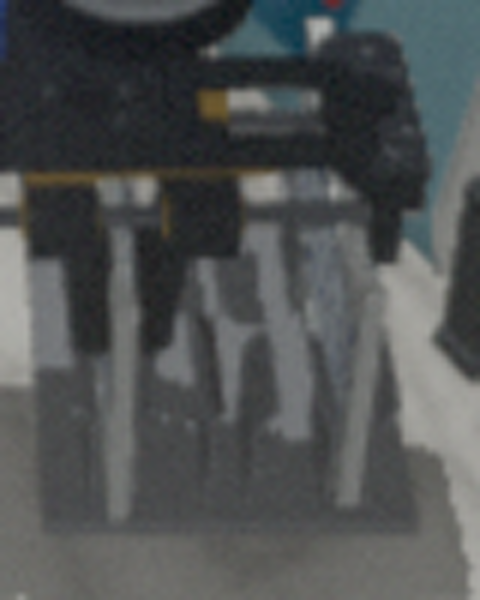

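The wrist reads about 5 N of contact at TCP z = 92.4 mm, right at the predicted floor height. I'll open slightly and back straight up.

apply_moves(delta_pos=[[0, 0, 0], [0, 0, 0], [0, 0, 0], [0, 0, 0], [0, 0, 0], [0, 0, 0], [0, 0, 0]], yaw=[0, 0, 0, 0, 0, 0, 0], gripper=[10, 12, 15, 18, 22, 25, 25], force=5)

```text
clock: 19.82
tool_pos: [0.4514, -0.3501, 0.0923]
eef_rot: [-0.6, -0.37, 0.601, -0.378]
contact_force: [0.2, -0.8, -0.0]
opening: 0.246
```

```bash
python3 -c "
from rk import *
rk('r5')
a=cv2.imread('pics/r5_w.png'); s=cv2.imread('pics/r5_s.png')
cv2.imwrite('pics/r5c.png',cv2.hconcat([cv2.resize(a[0:384,130:400],(352,500)),cv2.resize(s[230:330,290:365],(375,500),interpolation=cv2.INTER_CUBIC)]))"
```

```text
clock 19.82 tgt [ 0.4517 -0.349   0.092 ] delta cm [ 0.03 -0.02 -0.11] yaw -0.003 cur jaw deg -26.1 down [ 0.005 -0.011 -1.   ] q7 0.29 F [ 0.2 -0.8 -0. ]
  now in frame mm [-41.8 -49.6  92.3] jaw off deg 0.2 open 0.246
clock 19.97 tgt [ 0.4517 -0.349   0.092 ] delta cm [ 0.04 -0.02 -0.11] yaw -0.004 cur jaw deg -26.1 down [ 0.005 -0.011 -1.   ] q7 0.29 F [0.3 0.4 0.3]
  now in frame mm [-41.8 -49.6  92.4] jaw off deg 0.2 open 0.249
```

View pics/r5c.png

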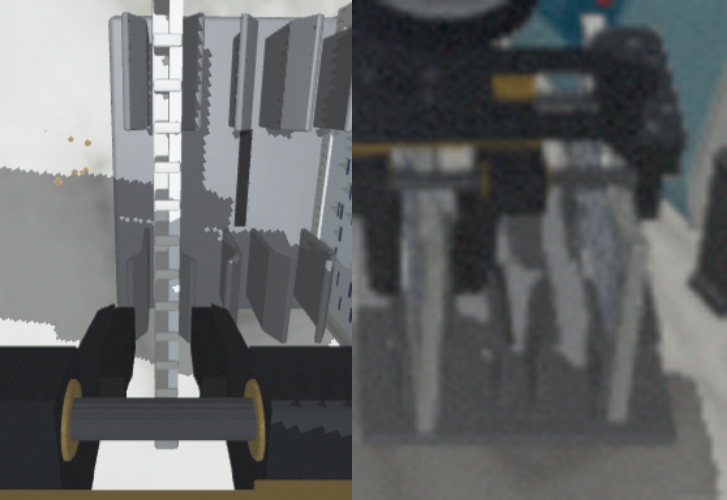

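Released and standing, with the fingers clear on both sides. I'll go straight up.

apply_moves(delta_pos=[[-0.5, 0, 0], [-1.5, 0, 0], [-3, 0, 0], [-5, 0, 0], [-7, 0, 0], [-9, 0, 0], [-11, 0, 0], [-13, 0, 0], [-15, 0, 0], [-16, 0, 0]], yaw=[0, 0, 0, 0, 0, 0, 0, 0, 0, 0], gripper=[25, 25, 25, 25, 25, 25, 25, 25, 25, 25])

```text
clock: 20.8
tool_pos: [0.4513, -0.3492, 0.2556]
eef_rot: [0.6, 0.368, -0.6, 0.379]
contact_force: [-0.0, -0.2, 0.0]
opening: 0.25
```

apply_moves(delta_pos=[[-1, -1, 2], [-2, -2, 4], [-2, -2, 7], [-2, -2, 10], [-2, -2, 12], [-2, -2, 12], [-2, -2, 12]], yaw=[0, 0, 0, 0, 0, 0, 0], gripper=[25, 25, 25, 25, 25, 25, 25])

```text
clock: 21.38
tool_pos: [0.3792, -0.4486, 0.2764]
eef_rot: [0.601, 0.367, -0.601, 0.379]
contact_force: [1.0, -0.4, -0.1]
opening: 0.253
```

```bash
python3 -c "
from mv import *
go(W,(-42,-48,250),W[2])
t=snap('top','e_t.png')[:,:,::-1]; s=snap('side','e_s.png')[:,:,::-1]
def draw(im,pp,box,k,W=W):
    x0,y0,x1,y1=box; b=cv2.resize(im[y0:y1,x0:x1],None,fx=k,fy=k,interpolation=cv2.INTER_CUBIC)
    def L(pts,col): cv2.polylines(b,[np.int32([(proj(pp,T(W,X))-[x0,y0]+.5)*k for X in pts])],True,col,1)
    for y in (0,): L([(-42,y+72.5,115),(-42,y-72.5,115),(-42,y-72.5,10),(-42,y+72.5,10)],(255,0,255))
    return b
cv2.imwrite('pics/e.png',cv2.hconcat([draw(t,P['top'],(315,145,415,235),4),draw(s,P['side'],(275,235,375,325),4)]))
for n in('top','side'):
    for th in ('cassette_center','stored_center','vial'):
        print(n,th,[(np.round(r['pixel'],1).tolist(),round(r['score'],2),atz(P[n],r['pixel'],0.0 if th=='vial' else .0625).round(3).tolist()) for r in spot_point(th,n)])
print('exp',T(W,(-42,0,62.5)),T(W,(42,0,62.5)))
"
```

```text
clock 21.38 tgt [ 0.4519 -0.3486  0.25  ] delta cm [  2.57   2.05 -12.21] yaw -0.007 cur jaw deg -26.3 down [ 0.008 -0.013 -1.   ] q7 0.45 F [ 1.  -0.4 -0.1]
  now in frame mm [ -63.7 -169.7  276.4] jaw off deg 0.38 open 0.253
top cassette_center [([359.4, 201.1], 0.61, [0.474, -0.303, 0.062]), ([256.4, 226.3], 0.3, [0.407, -0.038, 0.062])]
top stored_center [([371.2, 175.5], 0.69, [0.541, -0.336, 0.062])]
top vial [([254.7, 225.3], 0.58, [0.413, -0.035, 0.0])]
side cassette_center [([303.8, 276.4], 0.72, [0.473, -0.314, 0.062])]
side stored_center [([342.7, 272.2], 0.88, [0.556, -0.341, 0.062])]
side vial [([233.0, 233.9], 0.49, [0.416, -0.04, 0.0])]
exp [ 0.47293068 -0.3054294   0.0625    ] [ 0.54846932 -0.3421706   0.0625    ]
```

View pics/e.png

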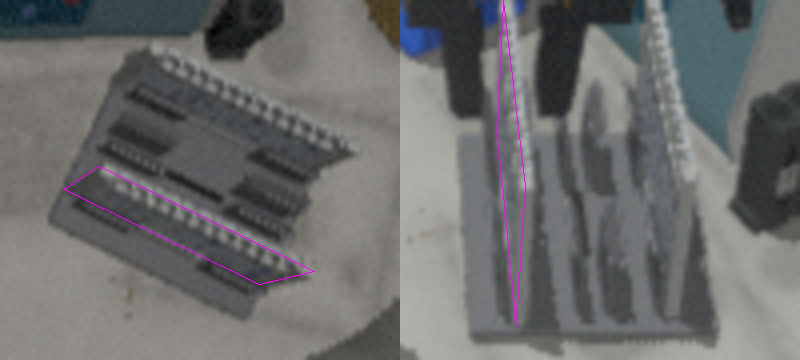

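The cassette stands upright on the floor of the front slot. The end image and the detector both put it within a few mm of the slot's middle, and the fingers are well clear. The stored cassette and the vial look unmoved, so I'm handing in.

```bash
python3 -c "
from plant import *
s=get_state(); print(s['clock'],abs(s['qd']).max(),s['contact_force'])
print(finish_job())"
```

```text
21.7833 0.0046085393655828175 [1.17100223 0.33356304 0.73958327]
the job is handed in; nothing more can be done
None
```

The cassette is filed in the front slot of the rack and the job was handed in at about 22 s; `finish_job` gave no verdict.

- **Slide:** I pushed the cassette by its left end until its centre was at about viewer y = -85 mm, an overhang of roughly 47 mm, still leaning on the face.
- **Grip and lift:** I straddled the free end, tipped the cassette upright on the ledge by drawing the tool towards the reader, gripped it at 45 N and lifted it level.
- **Placing:** I carried it over the tip box and lowered it into the front slot. Contact was about 5 N, at the tool height predicted for the slot floor. I then opened the fingers slightly and backed straight up.

**Last checks:** The final pictures show it upright on the slot floor. Detected in the two cameras, its centre is within about 3 mm (top) and 9 mm (side) of the slot's middle. The gripper was well clear and nothing else was touched.

**Disagreements:**
- The two cameras differed by 10 to 15 mm on where the cassette and the stored cassette are.
- The vial's detected position also shifted by about 10 mm from an earlier reading. That detection scored low both times, the pictures show the vial standing, and the arm never went near it.
- The stored cassette's position also differed by about 9–13 mm from the first detection. It looks unmoved in the pictures and the arm never touched it.

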